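# Load a spring batch into the soak pan, dose it and slide it to the soaking plate

## Task

Slide the soak pan along the deck to the loading mark, tip the tray fully so that its springs roll into the pan, lower the tray again, and put the stray long springs from the worktop into the pan too before it leaves there. Then slide the pan squarely onto the mark under the dosing pump, give its plunger at least two full strokes, each past the soft first stop right down to the hard bottom and all the way back up, and slide the pan squarely onto the dark soaking plate, with all the springs still in it. Never lift or tilt the pan off the deck: slide it; and leave the carton and the ring gauge where they are.

Things in the scene. Friction and masses are not known exactly. Their poses are not given: they have to be found in the camera images.
- pan: open square stainless soak pan, 150 x 150 mm outside, 90 mm high, walls 3 mm, floor 4 mm thick, about 0.45 kg, standing loose on the deck. Origin: centre of its underside; z up; its one black handle fin is on its -x side, facing the robot.
- pan_handle (a point): grip point in the pan's upright black handle fin: fin 14 mm thick (across the pan's y), reaching 55 mm out from the -x wall, from 52 to 112 mm above the pan's underside. The point is 112 mm from the pan's centre towards -x and 92 mm above its underside; axes as the pan. Pinch it across its thickness from above.
- deck: fixed flat aluminium slide deck, 290 (x) x 680 (y) x 24 mm, on the worktop; origin under its centre, its upper face 24 mm above the origin. The pan slides on it, in front of a fixed steel back fence, 7 mm thick and 21 mm above the deck, that runs along y with its front face 72 mm towards +x of the deck's centre line.
- load_mark (a point): centre of the loading mark: square outline 162 mm wide inlaid flush in the deck, next to the tipping tray, whose lip overhangs the pan by 30 mm on the -y side, 55 mm above its rim (tray and springs reach up to 190 mm above the deck). On the deck's upper face; x and y axes are along the outline's sides. The pan belongs on it with its handle to -x.
- dose_mark (a point): centre of the dosing mark: the same flush square outline, under the arm of the dosing pump (steel column behind it on the +x side, arm overhead from 168 mm above the deck, nozzle end 145 mm above the deck, so the loaded pan passes under it). Axes as for load_mark.
- soak_mark (a point): centre of the soaking place: the same outline with a dark square plate inlaid flush inside it. Axes as for load_mark. Dosing mark and soaking place may change places from start to start.
- tray (a joint): hinge of the steel tipping tray, 0 at rest (floor falling 0.1 rad away from the pan, so that springs stay in), up to 0.85 rad as its handle end is raised and its open lip goes down over the pan. Falls back to 0 by its weight (0.35 kg) when let go. Tray inside 116 mm (x) x 145 mm (y), sides 24 mm high, two ribs 2.5 mm high across its floor that hold the springs apart (they roll over them from about 0.6 rad), open at the lip.
- tray_handle (a point): middle of the tray's handle: a round bar 12 mm thick, 90 mm long, along x, at the tray's far (-y) end, 35 mm clear of its end wall (centre to wall). It moves with the tray and turns easily in the fingers; pinch it from above across y.
- tray_hinge (a point): middle of the tray's hinge line, which runs along x, 140 mm above the deck, the tray's middle is 8 mm towards +x of the mark's. At rest the handle point is 129 mm from it towards -y and 23 mm above it; raising the handle swings it up and towards +y on that circle of 131 mm.
- plunger_top (a point): middle of the top of the pump's round black plunger cap, 48 mm across, facing up, 264 mm above the deck (288 mm above the worktop) when up; carry things round or over it. Goes down with the plunger.
- plunger (a joint): first, soft part of the plunger's travel: 0 up, 0.016 m at the first stop; about 2 N at the start and 4 N at the first stop. Springs back.
- stage2 (a joint): second, stiffer part of the plunger's travel, past the first stop: 0 to 0.010 m at the hard bottom; starts at about 9 N and takes 14 N at the bottom. Springs back. The cap's whole way down is the sum, 26 mm.
- small_carton: small grey carton, 64 x 64 x 70 mm, standing on the worktop behind the work; leave alone. Origin: centre of its underside.
- ring_gauge_0: steel ring gauge, 52 mm across, 16 mm high, flat on the worktop to the right; leave alone. Origin: centre of its underside.
- tray_spring_0_mid (a point): long open coil spring of bright steel wire, 43 mm diameter and 104 mm long, 0.05 kg, which behaves as a solid roller of that size; lying down it rolls easily. This point is at the middle of its length on its centre line; its z axis runs along the spring. Starts lying along x in the tipping tray; one or two of these three are present.
- tray_spring_1_mid (a point): long open coil spring of bright steel wire, 43 mm diameter and 104 mm long, 0.05 kg, which behaves as a solid roller of that size; lying down it rolls easily. This point is at the middle of its length on its centre line; its z axis runs along the spring. Starts lying along x in the tipping tray; one or two of these three are present.
- tray_spring_2_mid (a point): long open coil spring of bright steel wire, 43 mm diameter and 104 mm long, 0.05 kg, which behaves as a solid roller of that size; lying down it rolls easily. This point is at the middle of its length on its centre line; its z axis runs along the spring. Starts lying along x in the tipping tray; one or two of these three are present.
- stray_spring_0_mid (a point): long open coil spring of bright steel wire, 43 mm diameter and 104 mm long, 0.05 kg, which behaves as a solid roller of that size; lying down it rolls easily. This point is at the middle of its length on its centre line; its z axis runs along the spring. Starts standing upright on the worktop beyond the left (+y) end of the deck; one or two of these two are present.
- stray_spring_1_mid (a point): long open coil spring of bright steel wire, 43 mm diameter and 104 mm long, 0.05 kg, which behaves as a solid roller of that size; lying down it rolls easily. This point is at the middle of its length on its centre line; its z axis runs along the spring. Starts standing upright on the worktop beyond the left (+y) end of the deck; one or two of these two are present.

How it is judged:
By the outcome, as a careful person would: the job done as asked, in the order asked, and still so for the second after the job is handed in, with the robot touching nothing.
Of tray_spring_0, tray_spring_1, tray_spring_2 only 1 to 2 are there at a start; the rules pass over those that are not, and their reading is None.
Of stray_spring_0, stray_spring_1 only 1 to 2 are there at a start; the rules pass over those that are not, and their reading is None.
At some moment in a run one of pan may be knocked a few centimetres aside while the robot is not near it.
It also fails if it takes over 210 s, if anything falls off the work surface, if the arm or the gripper's body presses on something with over 40 N, if the wrist force passes 120 N, or if a joint passes its speed limit or range.

## Robot

A 6-joint arm with a two-finger parallel gripper is mounted at the origin on a cart in front of the work surface, level with it; the furniture and walls round the work are solid. World frame = base frame: x ahead of the robot, y to its left, z up, the work surface at z = 0. Lengths are in m, angles in degrees, forces in N, time in s.
With the tool pointing down it reaches from about 0.275 to 0.775 m from the base axis. Payload 14.6 kg.
Tool frame: the origin (TCP) lies on the centre line of the jaws, within the pads' length; the fingertips stand 17 mm ahead of it and the grasp point (between the pads) lies 2 mm behind it; z points along the fingers, y is the line along which they close (so a half turn about z gives the same grasp; the last joint's range is limited). The gripper opens to 85 mm and grips with 20 to 120 N. Pads are 22 mm wide; open, the fingers measure 114 mm over their backs; the gripper's body (76 mm by 85 mm) begins 54 mm behind the grasp point. The pads swing forward as they close: fully open they stand 13 mm farther back than shut.
Start: joints at [67.019, 15.075, -2.767, 72.158, 0, 81.102], TCP at [0.128, 0.509, 0.248] pointing down, gripper open.
Joint ranges: [-151.79, 151.79], [-50.71, 97.33], [-67.44, 78.34], [-121.81, 120.89], [-77.56, 73.72], [-180, 180]. Speed limits (degrees/s): [108.29, 108.29, 147.25, 159.86, 180, 180].

## Interface

Orientations are given as a 3x3 rotation matrix whose columns are the frame's x, y, z axes.
In Python, from rig import bot gives the robot as it stands. The module is installed in compiled form; this text tells all that it offers.
- The arm moves only by the shell command python3 -m pendant 'ROWS' [FORCE]. ROWS is JSON, a list of rows, each an object with "dp": the shift along the tool's x, y, z as a fraction of full scale, a list of three; "turn": the turn about the tool's z as a fraction of full scale; "jaw": the opening, from 0 (shut) to 1 (fully open). A call has 1 to 10 rows; each row is the pose to reach, as a shift and turn from the pose commanded when the call began, along the tool's axes at that moment, turning the shorter way round; what a row does not reach only later rows make up. Full scale, the value 1, is 1000 mm for a shift and 180 degrees for a turn. A row lasts 1/10 s, in which the tool goes at most 50 mm and 8.59 degrees, less where a joint would pass 70% of its speed; a pose out of reach is approached as far as the arm can. A call with a number of a shift or a turn outside -1 to 1 is refused whole. A call with a gripper value outside its range is refused whole. The fingers move at their own pace and stop on an object; FORCE is the grip in N (left out, the last holds). Time passes only in rows, so rows that repeat a pose let the fingers close. It gives the time, the measured TCP pose, the force, the opening and the grip force at its end, in the units of the state.
- bot.get_state(): the state, without advancing time (a new reading comes with each control period).
- bot.capture(name): name is "scene" or "top" or "wrist"; returns the picture (420x560x3 uint8, blue, green, red); there is no depth.
- bot.camera_model(name): a dict with "camera_matrix" (3x3 intrinsics, pixels), "dist_coeffs" ([k1, k2, p1, p2, k3] as OpenCV has them; the pictures are not rectified), "R" (3x3) and "t" (3): a world point X has camera coordinates R X + t. Camera axes: x right, y down, z forward; pixel columns grow to the right and rows downward; lengths in m; the calibration is good to about 2 mm. A picture is of the moment at which its call begins: read the wrist's pose just before it. camera_model takes no time and is no camera call; for the wrist camera it gives the pose at the moment of the call.
- bot.hand_in(): hands the job in; it is judged then, once.
The state is a dict: "clock": time; "q": joint angles; "dq": joint speeds; "effort": joint torques, N m; "tcp_pos": TCP position; "eef_rot": TCP orientation; "ft_force": force on the tool from outside, world axes, zero at the start; "torque": the same for the moment, N m; "gripper_width": finger opening in m; "grip_force": force on a finger pad.
Only numpy, scipy, OpenCV 4.12 (cv2) and the standard library are available. Lean on these libraries where they do the work, as an engineer would, in place of code of your own. Each camera call takes 0.05 s, during which the arm holds its last target. There are 200 camera calls.

## Working session

There is one attempt and no reset: what is moved stays moved. The work goes in short steps, Python scripts to look and compute and a shell command to move; the robot and the scene stay as the last step left them, time stands still between calls to the robot, and variables do not carry over. Pictures are saved under pics/ and viewed, at most 14 in all, crops included, and the job is handed in when it is done.

```bash
mkdir -p pics; cat > h.py <<'E'
import numpy as np, cv2
from rig import bot
def snap(n,f):
    cm=bot.camera_model(n); im=bot.capture(n); cv2.imwrite('pics/'+f+'.png',im); np.save('pics/'+f+'.npy',cm,allow_pickle=True); return im,cm
def load(f): return cv2.imread('pics/'+f+'.png'), np.load('pics/'+f+'.npy',allow_pickle=True).item()
def ray(cm,uv):
    p=cv2.undistortPoints(np.array([[uv]],float),np.array(cm['camera_matrix']),np.array(cm['dist_coeffs'])).ravel()
    R=np.array(cm['R']);t=np.array(cm['t']).ravel()
    return -R.T@t, R.T@np.array([p[0],p[1],1])
def onz(cm,uv,z):
    o,d=ray(cm,uv); return np.round(o+d*(z-o[2])/d[2],4)
def proj(cm,X):
    R=np.array(cm['R']); r,_=cv2.Rodrigues(R)
    return cv2.projectPoints(np.array(X,float).reshape(-1,3),r,np.array(cm['t'],float).ravel(),np.array(cm['camera_matrix']),np.array(cm['dist_coeffs']))[0].reshape(-1,2).round(1)
def tool(X,s=None):
    "shift in tool fractions for a world target X of the TCP"
    s=s or bot.get_state(); return np.round(np.array(s['eef_rot']).T@(np.array(X)-np.array(s['tcp_pos'])),4)
E
python3 - <<'E'
from h import *
s=bot.get_state(); print({k:np.round(v,3).tolist() for k,v in s.items()})
for n in('top','scene'):
    im,cm=snap(n,n+'0'); o,_=ray(cm,(280,210)); print(n,o.round(3),onz(cm,(280,210),0))
E
```

```text
{'clock': 0.0, 'q': [67.019, 15.1, -2.805, 72.157, -0.001, 81.104], 'dq': [-0.031, 0.008, -0.013, -0.111, 0.136, 0.024], 'effort': [0.004, -63.763, 38.457, 0.014, 0.0, 0.0], 'tcp_pos': [0.128, 0.509, 0.248], 'eef_rot': [[-0.97, 0.243, -0.0], [0.243, 0.97, -0.001], [0.0, -0.001, -1.0]], 'ft_force': [-0.376, 0.068, 0.404], 'torque': [-0.015, -0.063, -0.005], 'grip_force': 0.0, 'gripper_width': 0.086}
top [ 0.482 -0.071  1.626] [ 0.5917 -0.0575  0.    ]
scene [-0.222 -0.517  1.027] [ 0.6737 -0.0553  0.    ]
```

View pics/top0.png

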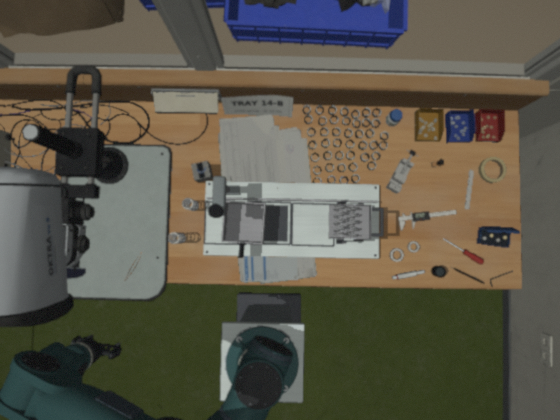

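View pics/scene0.png

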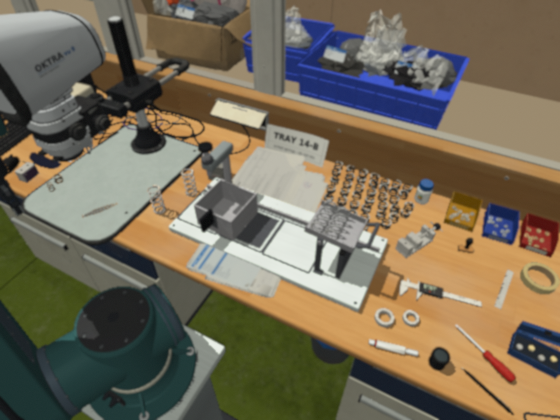

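Top view: the pan is at about (243,222), the pump plunger at (217,210), strays at (195,204) and (183,238), and the tray at (350,222) with its handle near (390,222). I'll enlarge it.

```bash
python3 - <<'E'
from h import *
im,cm=load('top0'); c=im[165:275,165:415]; cv2.imwrite('pics/c1.png',cv2.resize(c,None,fx=3.2,fy=3.2,interpolation=cv2.INTER_CUBIC))
im,cm=load('scene0'); c=im[130:310,135:400]; cv2.imwrite('pics/c2.png',cv2.resize(c,None,fx=3,fy=3,interpolation=cv2.INTER_CUBIC))
E
```

```text
(no output)
```

View pics/c1.png

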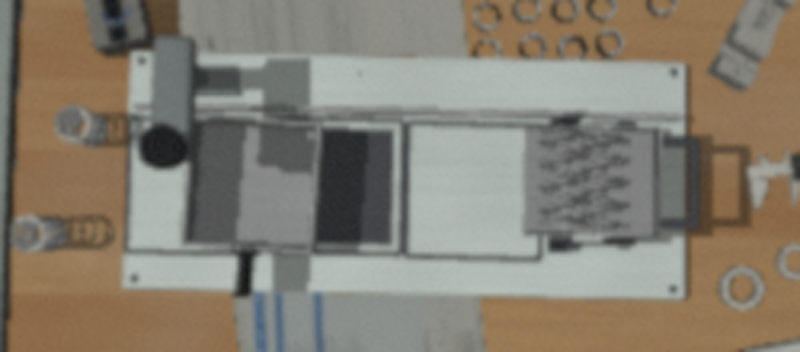

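View pics/c2.png

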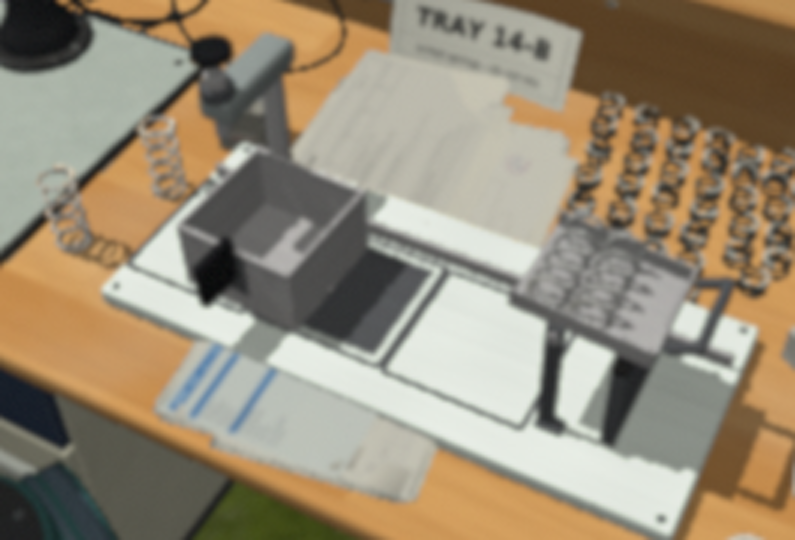

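```bash
python3 - <<'E'
from h import *
im,cm=load('top0'); 
P=lambda x,y,z: onz(cm,((x+.5)/3.2-.5+165,(y+.5)/3.2-.5+165),z)[:2]
for n,x,y,z in [('deckTL',130,52,.024),('deckTR',686,63,.024),('deckBR',685,298,.024),('deckBL',122,290,.024),
 ('loadTL',408,124,.024),('loadBL',405,256,.024),('loadBR',541,258,.024),('soakTR',402,123,.024),('soakBR',402,253,.024),('soakBL',315,251,.024),('doseBL',128,251,.024),
 ('panTL',192,120,.114),('panTR',321,122,.114),('panBR',314,248,.114),('panBL',184,241,.114),('finOut',245,293,.136),('finIn',248,252,.136),
 ('plunger',163,146,.288),('s0',77,124,.104),('s1',34,232,.104),('hTop',704,138,.187),('hBot',704,236,.187),('lipT',527,126,.164),('lipB',527,236,.164),('trayTR',660,130,.19),('trayBR',660,236,.19)]: print(n,P(x,y,z))
E
```

```text
deckTL [0.6979 0.2364]
deckTR [ 0.6987 -0.4432]
deckBR [ 0.4127 -0.4433]
deckBL [0.4089 0.2364]
loadTL [ 0.6167 -0.1044]
loadBL [ 0.4568 -0.1038]
loadBR [ 0.4576 -0.2683]
soakTR [ 0.6178 -0.0971]
soakBR [ 0.4603 -0.1002]
soakBL [0.4606 0.0049]
doseBL [0.4559 0.2307]
panTL [0.6087 0.1453]
panTR [ 0.6094 -0.0027]
panBR [0.4652 0.0019]
panBL [0.4701 0.1502]
finOut [0.4136 0.0769]
finIn [0.4595 0.0748]
plunger [0.5671 0.149 ]
s0 [0.6021 0.2795]
s1 [0.4766 0.3246]
hTop [ 0.5944 -0.4254]
hBot [ 0.4874 -0.4258]
lipT [ 0.6055 -0.2336]
lipB [ 0.4837 -0.2352]
trayTR [ 0.602  -0.3763]
trayBR [ 0.4864 -0.377 ]
```

Deck, marks, handle and plunger all match the given sizes. The deck is axis-aligned, and the order along y is dose 0.150, soak -0.018, load -0.185. I'll move above the pan handle.

```bash
python3 -m pendant '[{"dp":[-0.395,-0.346,0],"turn":-0.07,"jaw":0.6},{"dp":[-0.395,-0.346,0],"turn":-0.07,"jaw":0.6},{"dp":[-0.395,-0.346,0],"turn":-0.07,"jaw":0.6},{"dp":[-0.395,-0.346,0],"turn":-0.07,"jaw":0.6},{"dp":[-0.395,-0.346,0],"turn":-0.07,"jaw":0.6},{"dp":[-0.395,-0.346,0],"turn":-0.07,"jaw":0.6},{"dp":[-0.395,-0.346,0],"turn":-0.07,"jaw":0.6},{"dp":[-0.395,-0.346,0],"turn":-0.07,"jaw":0.6},{"dp":[-0.395,-0.346,0],"turn":-0.07,"jaw":0.6},{"dp":[-0.395,-0.346,0],"turn":-0.07,"jaw":0.6}]' 30
python3 -m pendant '[{"dp":[0,-0.03,0],"turn":0,"jaw":0.6},{"dp":[0,-0.03,0],"turn":0,"jaw":0.6},{"dp":[0,-0.03,0],"turn":0,"jaw":0.6}]'
python3 - <<'E'
from h import *
s=bot.get_state(); print(s['tcp_pos'],s['eef_rot']); print(tool([.427,.077,.114]))
im,cm=snap('wrist','w1'); o,_=ray(cm,(280,210));print(o, proj(cm,[[.427,.077,.136],[.539,.074,.024]]))
E
```

```text
clock: 1.1
tcp_pos: [0.4111, 0.0989, 0.2483]
eef_rot: [[-1.0, 0.026, 0.0], [0.026, 1.0, 0.0], [-0.0, 0.0, -1.0]]
ft_force: [1.0, 0.3, 0.6]
gripper_width: 0.0514
grip_force: 0.0
clock: 1.4
tcp_pos: [0.4096, 0.0707, 0.2481]
eef_rot: [[-1.0, 0.028, -0.0], [0.028, 1.0, 0.0], [0.0, 0.0, -1.0]]
ft_force: [-1.4, 1.0, -0.4]
gripper_width: 0.0512
grip_force: 0.0
[0.4095669  0.07065994 0.24812731] [[-9.99617086e-01  2.76667888e-02 -4.80492085e-04]
 [ 2.76666823e-02  9.99617178e-01  2.27035975e-04]
 [ 4.86589498e-04  2.13655417e-04 -9.99999859e-01]]
[-0.0173  0.0068  0.1341]
[0.33938009 0.07219447 0.37455665] [[283.4 232.9]
 [280.4 284.3]]
```

View pics/w1.png

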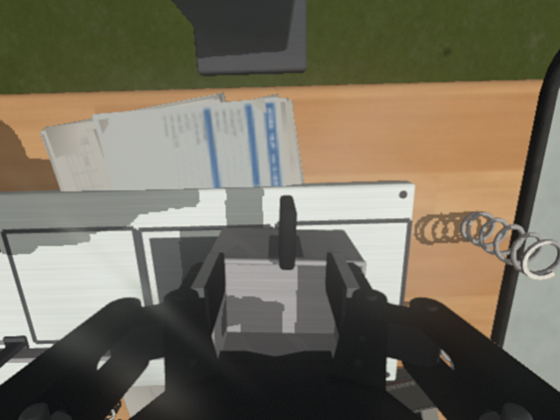

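The wrist view shows the fin from (288,198) to (287,268), the soak/load mark lines at x≈135 to 145, a stray top at (541,257), and the deck corner at (413,185).

```bash
python3 - <<'E'
from h import *
im,cm=load('w1')
g=cv2.cvtColor(im,6)
for n,u,v,z in [('fintip',288,198,.136),('finroot',287,268,.136),('loadBL',134,230,.024),('soakBR',144,229,.024),('doseBL',410,220,.024),('loadBR',6,231,.024),('loadTR',34,342,.024),('stray1',541,257,.104),('corner',414,184,.024)]: print(n,onz(cm,(u,v),z))
for y in(205,235,262):
    r=g[y,265:312]; k=np.where(r<60)[0]+265; print(y,k.min(),k.max(), onz(cm,(k.mean(),y),.136))
E
```

```text
fintip [0.3969 0.0813 0.136 ]
finroot [0.4595 0.0795 0.136 ]
loadBL [ 0.4593 -0.1048  0.024 ]
soakBR [ 0.4584 -0.0922  0.024 ]
doseBL [0.4555 0.234  0.024 ]
loadBR [ 0.4564 -0.2631  0.024 ]
loadTR [ 0.6194 -0.2692  0.024 ]
stray1 [0.4706 0.3291 0.104 ]
corner [0.411  0.2344 0.024 ]
205 281 292 [0.4027 0.0783 0.136 ]
235 279 295 [0.4289 0.08   0.136 ]
262 280 293 [0.4538 0.0791 0.136 ]
```

```bash
python3 -m pendant '[{"dp":[-0.0175,0.007,0.04],"turn":0,"jaw":0.6},{"dp":[-0.0175,0.007,0.08],"turn":0,"jaw":0.6},{"dp":[-0.0175,0.007,0.12],"turn":0,"jaw":0.6},{"dp":[-0.0175,0.007,0.134],"turn":0,"jaw":0.6},{"dp":[-0.0175,0.007,0.134],"turn":0,"jaw":0.6},{"dp":[-0.0175,0.007,0.134],"turn":0,"jaw":0},{"dp":[-0.0175,0.007,0.134],"turn":0,"jaw":0},{"dp":[-0.0175,0.007,0.134],"turn":0,"jaw":0},{"dp":[-0.0175,0.007,0.134],"turn":0,"jaw":0},{"dp":[-0.0175,0.007,0.134],"turn":0,"jaw":0}]' 30
python3 - <<'E'
from h import *
im,cm=snap('top','t2'); s=bot.get_state(); print(s['tcp_pos'],s['eef_rot'],s['gripper_width'],s['ft_force'])
print(tool([.425,-.1855,.114]))
E
```

```text
clock: 2.45
tcp_pos: [0.428, 0.0778, 0.1154]
eef_rot: [[-1.0, 0.026, 0.002], [0.026, 1.0, 0.001], [-0.002, 0.001, -1.0]]
ft_force: [-1.5, 2.6, 7.6]
gripper_width: 0.0135
grip_force: 31.8
[0.4280056  0.07782738 0.11541049] [[-9.99667100e-01  2.57168677e-02  2.08108450e-03]
 [ 2.57183534e-02  9.99668990e-01  6.90318519e-04]
 [-2.06264281e-03  7.43610779e-04 -9.99997596e-01]] 0.013906711229717051 [-1.99078165  3.24698008  7.03365742]
[-0.0038 -0.2633  0.0012]
```

```bash
python3 -m pendant '[{"dp":[0,-0.01,0],"turn":-0.002,"jaw":0},{"dp":[0,-0.025,0],"turn":-0.004,"jaw":0},{"dp":[-0.001,-0.04,0],"turn":-0.006,"jaw":0},{"dp":[-0.001,-0.055,0],"turn":-0.008,"jaw":0},{"dp":[-0.001,-0.07,0],"turn":-0.008,"jaw":0},{"dp":[-0.002,-0.085,0],"turn":-0.008,"jaw":0},{"dp":[-0.002,-0.1,0],"turn":-0.008,"jaw":0},{"dp":[-0.002,-0.115,0],"turn":-0.008,"jaw":0},{"dp":[-0.003,-0.13,0],"turn":-0.008,"jaw":0},{"dp":[-0.003,-0.145,0],"turn":-0.008,"jaw":0}]' 50
python3 -m pendant '[{"dp":[0,-0.015,0],"turn":0,"jaw":0},{"dp":[0,-0.03,0],"turn":0,"jaw":0},{"dp":[0,-0.045,0],"turn":0,"jaw":0},{"dp":[0,-0.06,0],"turn":0,"jaw":0},{"dp":[0,-0.075,0],"turn":0,"jaw":0},{"dp":[0,-0.09,0],"turn":0,"jaw":0},{"dp":[0,-0.105,0],"turn":0,"jaw":0},{"dp":[0,-0.114,0],"turn":0,"jaw":0},{"dp":[0,-0.118,0],"turn":0,"jaw":0},{"dp":[0,-0.118,0],"turn":0,"jaw":0}]'
python3 - <<'E'
from h import *
im,cm=snap('top','t3'); s=bot.get_state(); print(s['tcp_pos'],s['eef_rot'])
im2,_=snap('wrist','w3')
c=cv2.resize(im[165:275,265:415],None,fx=4,fy=4,interpolation=2)
cv2.imwrite('pics/c3.png',np.vstack([c[:, :600][:340],cv2.resize(im2,(600,450))[130:390]]))
E
```

```text
clock: 3.5
tcp_pos: [0.4275, -0.0678, 0.1154]
eef_rot: [[-1.0, 0.0, 0.003], [0.0, 1.0, 0.001], [-0.003, 0.001, -1.0]]
ft_force: [1.4, 5.1, 6.3]
gripper_width: 0.0139
grip_force: 49.5
clock: 4.5
tcp_pos: [0.4273, -0.1863, 0.1155]
eef_rot: [[-1.0, 0.001, 0.002], [0.001, 1.0, -0.001], [-0.002, -0.001, -1.0]]
ft_force: [-0.1, -1.1, 5.9]
gripper_width: 0.0133
grip_force: 49.2
[ 0.42732991 -0.18624691  0.11547682] [[-0.99999692  0.00110074  0.002223  ]
 [ 0.00109773  0.99999848 -0.0013562 ]
 [-0.00222449 -0.00135375 -0.99999661]]
```

View pics/c3.png

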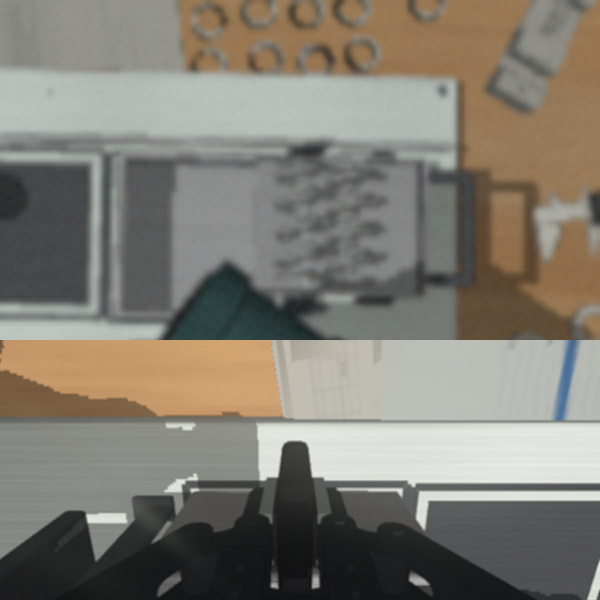

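Pan sits centred in the load outline (outline 185–407 in the wrist strip, fin at 295). Release, rise, and go over the tray handle.

```bash
python3 -m pendant '[{"dp":[0,0,0],"turn":0,"jaw":0.35},{"dp":[0,0,0],"turn":0,"jaw":0.35},{"dp":[0,0,-0.05],"turn":0,"jaw":0.35},{"dp":[0,0,-0.1],"turn":0,"jaw":0.35},{"dp":[0,0,-0.15],"turn":0,"jaw":0.35},{"dp":[-0.117,-0.24,-0.155],"turn":0,"jaw":0.35},{"dp":[-0.117,-0.24,-0.155],"turn":0,"jaw":0.35},{"dp":[-0.117,-0.24,-0.155],"turn":0,"jaw":0.35},{"dp":[-0.117,-0.24,-0.155],"turn":0,"jaw":0.35},{"dp":[-0.117,-0.24,-0.155],"turn":0,"jaw":0.35}]'
python3 -m pendant '[{"dp":[-0.013,-0.024,0],"turn":0,"jaw":0.35},{"dp":[-0.013,-0.024,0],"turn":0,"jaw":0.35},{"dp":[-0.013,-0.024,0],"turn":0,"jaw":0.35}]'
python3 - <<'E'
from h import *
im,cm=load('t3')
P=lambda x,y,z: onz(cm,((x+.5)/4-.5+265,(y+.5)/4-.5+165),z)[:2]
print('bar',P(466,172,.187),P(466,285,.187),'panTL',P(115,154,.114),'panBL',P(112,318,.114),'loadBL',P(108,320,.024))
print(tool([.545,-.426,.185]), bot.get_state()['eef_rot'])
im,cm=snap('wrist','w4')
E
```

```text
clock: 5.6
tcp_pos: [0.5364, -0.412, 0.269]
eef_rot: [[-1.0, 0.001, 0.0], [0.001, 1.0, -0.0], [-0.0, -0.0, -1.0]]
ft_force: [0.5, 0.2, -0.1]
gripper_width: 0.0299
grip_force: 0.0
clock: 5.9
tcp_pos: [0.5489, -0.4344, 0.2682]
eef_rot: [[-1.0, 0.001, -0.001], [0.001, 1.0, 0.001], [0.001, 0.001, -1.0]]
ft_force: [0.6, -0.3, -0.5]
gripper_width: 0.0299
grip_force: 0.0
bar [ 0.5947 -0.413 ] [ 0.4959 -0.4134] panTL [ 0.6103 -0.107 ] panBL [ 0.4603 -0.1071] loadBL [ 0.457  -0.1054]
[0.0038 0.0084 0.0832] [[-9.99999138e-01  1.09097547e-03 -7.30976403e-04]
 [ 1.09035964e-03  9.99999051e-01  8.42351150e-04]
 [ 7.31894694e-04  8.41553396e-04 -9.99999378e-01]]
```

View pics/w4.png

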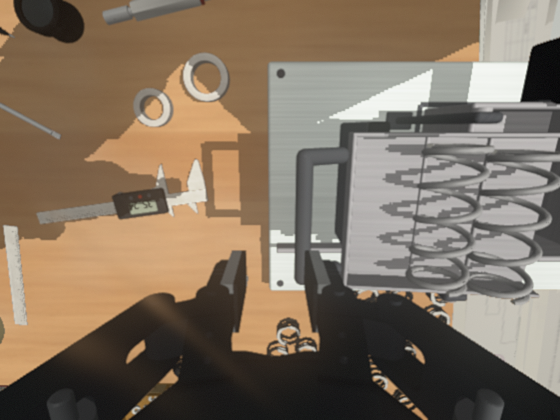

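The bar is at x≈306 (y 150–283), to the right of the jaw centre (~275).

```bash
python3 - <<'E'
from h import *
im,cm=load('w4')
for p in[(306,155),(304,280),(305,218)]: print(onz(cm,p,.187), onz(cm,p,.193))
print(tool([.545,-.413,.185]))
E
```

```text
[ 0.4985 -0.4136  0.187 ] [ 0.4979 -0.4142  0.193 ]
[ 0.5932 -0.4125  0.187 ] [ 0.5899 -0.4131  0.193 ]
[ 0.5434 -0.4131  0.187 ] [ 0.5415 -0.4137  0.193 ]
[0.0037 0.0208 0.0839]
```

Both views agree: bar at (0.545, -0.4133). Centre and pinch.

```bash
python3 -m pendant '[{"dp":[0.004,0.021,0],"turn":0,"jaw":0.35},{"dp":[0.004,0.021,0.02],"turn":0,"jaw":0.35},{"dp":[0.004,0.021,0.05],"turn":0,"jaw":0.35},{"dp":[0.004,0.021,0.075],"turn":0,"jaw":0.35},{"dp":[0.004,0.021,0.083],"turn":0,"jaw":0.35},{"dp":[0.004,0.021,0.083],"turn":0,"jaw":0},{"dp":[0.004,0.021,0.083],"turn":0,"jaw":0},{"dp":[0.004,0.021,0.083],"turn":0,"jaw":0},{"dp":[0.004,0.021,0.083],"turn":0,"jaw":0}]' 25
python3 - <<'E'
from h import *
s=bot.get_state(); print(s['tcp_pos'],s['ft_force'],s['grip_force'],s['eef_rot'])
a0=np.arctan2(23,129);r=.131
for th in np.arange(0,.86,.085): a=a0+th; print(round(th,3), np.round([r*(np.cos(a0)-np.cos(a)), r*(np.sin(a)-np.sin(a0))],4))
E
```

```text
clock: 6.85
tcp_pos: [0.5446, -0.414, 0.1879]
eef_rot: [[-1.0, 0.001, 0.0], [0.001, 1.0, -0.003], [-0.0, -0.003, -1.0]]
ft_force: [-4.0, -3.8, -0.6]
gripper_width: 0.0111
grip_force: 26.4
[ 0.54462452 -0.41400606  0.18791821] [-3.99471619 -3.78346526 -0.60780441] 26.445943415164948 [[-9.99999188e-01  1.22180080e-03  3.62352857e-04]
 [ 1.22086137e-03  9.99995922e-01 -2.58159421e-03]
 [-3.65505573e-04 -2.58114973e-03 -9.99996602e-01]]
0.0 [0. 0.]
0.085 [0.0024 0.0109]
0.17 [0.0057 0.0215]
0.255 [0.01   0.0318]
0.34 [0.0151 0.0417]
0.425 [0.021  0.0511]
0.51 [0.0276 0.06  ]
0.595 [0.0351 0.0683]
0.68 [0.0431 0.076 ]
0.765 [0.0519 0.0829]
0.85 [0.0611 0.0891]
```

```bash
python3 -m pendant '[{"dp":[0,0.001,-0.006],"turn":0,"jaw":0},{"dp":[0,0.0024,-0.011],"turn":0,"jaw":0},{"dp":[0,0.004,-0.016],"turn":0,"jaw":0},{"dp":[0,0.006,-0.0215],"turn":0,"jaw":0},{"dp":[0,0.008,-0.027],"turn":0,"jaw":0},{"dp":[0,0.01,-0.032],"turn":0,"jaw":0},{"dp":[0,0.0125,-0.037],"turn":0,"jaw":0},{"dp":[0,0.015,-0.042],"turn":0,"jaw":0},{"dp":[0,0.018,-0.0465],"turn":0,"jaw":0},{"dp":[0,0.021,-0.051],"turn":0,"jaw":0}]'
python3 -m pendant '[{"dp":[0,0.0035,-0.0045],"turn":0,"jaw":0},{"dp":[0,0.0065,-0.009],"turn":0,"jaw":0},{"dp":[0,0.01,-0.013],"turn":0,"jaw":0},{"dp":[0,0.014,-0.017],"turn":0,"jaw":0},{"dp":[0,0.018,-0.021],"turn":0,"jaw":0},{"dp":[0,0.022,-0.025],"turn":0,"jaw":0},{"dp":[0,0.0265,-0.0285],"turn":0,"jaw":0},{"dp":[0,0.031,-0.032],"turn":0,"jaw":0},{"dp":[0,0.0355,-0.035],"turn":0,"jaw":0},{"dp":[0,0.04,-0.038],"turn":0,"jaw":0}]'
python3 -m pendant '[{"dp":[0,0.001,-0.0005],"turn":0,"jaw":0},{"dp":[0,0.001,-0.0005],"turn":0,"jaw":0},{"dp":[0,0.001,-0.0005],"turn":0,"jaw":0},{"dp":[0,0.001,-0.0005],"turn":0,"jaw":0},{"dp":[0,0.001,-0.0005],"turn":0,"jaw":0},{"dp":[0,0.001,-0.0005],"turn":0,"jaw":0},{"dp":[0,0.001,-0.0005],"turn":0,"jaw":0},{"dp":[0,0.001,-0.0005],"turn":0,"jaw":0}]'
python3 - <<'E'
from h import *
im,cm=snap('scene','s5');im2,cm=snap('top','t5')
a=cv2.resize(im[190:340,270:420],(500,500),interpolation=2)
b=cv2.resize(im2[180:260,270:400],None,fx=3.8,fy=3.8,interpolation=2)
c=np.zeros((500,800,3),np.uint8); c[:,:500]=a; c[:304,500:800]=b[:,:300]; cv2.imwrite('pics/c5.png',c)
E
```

```text
clock: 7.85
tcp_pos: [0.5446, -0.3934, 0.2393]
eef_rot: [[-1.0, 0.002, 0.001], [0.002, 1.0, -0.004], [-0.001, -0.004, -1.0]]
ft_force: [-5.0, -7.9, 2.4]
gripper_width: 0.0105
grip_force: 25.6
clock: 8.85
tcp_pos: [0.5449, -0.3533, 0.2779]
eef_rot: [[-1.0, 0.001, 0.002], [0.001, 1.0, -0.005], [-0.002, -0.005, -1.0]]
ft_force: [-4.0, -3.9, 1.7]
gripper_width: 0.011
grip_force: 25.4
clock: 9.65
tcp_pos: [0.545, -0.3529, 0.2782]
eef_rot: [[-1.0, 0.002, 0.002], [0.002, 1.0, -0.005], [-0.002, -0.005, -1.0]]
ft_force: [-3.8, -9.7, 5.8]
gripper_width: 0.0107
grip_force: 25.7
```

View pics/c5.png

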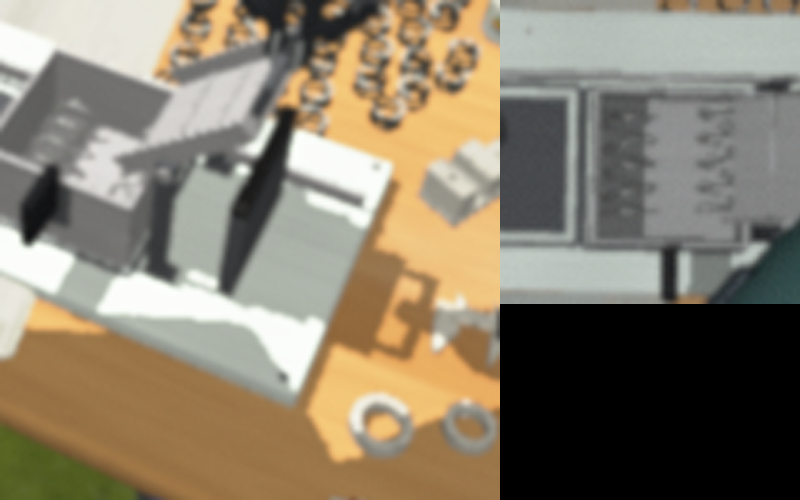

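Tray is empty and both springs are in the pan: one at the +y wall, the other towards -y. Lowering the tray along the same arc.

```bash
python3 -m pendant '[{"dp":[0,-0.005,0.003],"turn":0,"jaw":0},{"dp":[0,-0.0095,0.0065],"turn":0,"jaw":0},{"dp":[0,-0.018,0.0135],"turn":0,"jaw":0},{"dp":[0,-0.026,0.021],"turn":0,"jaw":0},{"dp":[0,-0.0335,0.0295],"turn":0,"jaw":0},{"dp":[0,-0.04,0.0385],"turn":0,"jaw":0},{"dp":[0,-0.046,0.048],"turn":0,"jaw":0},{"dp":[0,-0.051,0.058],"turn":0,"jaw":0},{"dp":[0,-0.0555,0.068],"turn":0,"jaw":0},{"dp":[0,-0.0585,0.0785],"turn":0,"jaw":0}]'
python3 -m pendant '[{"dp":[0,-0.001,0.005],"turn":0,"jaw":0},{"dp":[0,-0.002,0.0095],"turn":0,"jaw":0},{"dp":[0,-0.002,0.0095],"turn":0,"jaw":0},{"dp":[0,-0.002,0.0095],"turn":0,"jaw":0.35},{"dp":[0,-0.002,0.0095],"turn":0,"jaw":0.35},{"dp":[0,-0.002,-0.04],"turn":0,"jaw":0.35},{"dp":[0,-0.002,-0.09],"turn":0,"jaw":0.35},{"dp":[-0.015,0.05,-0.12],"turn":0,"jaw":0.8},{"dp":[-0.015,0.09,-0.12],"turn":0,"jaw":0.8},{"dp":[-0.015,0.09,-0.12],"turn":0,"jaw":0.8}]'
python3 - <<'E'
from h import *
s=bot.get_state(); print(s['tcp_pos'])
for X in([.17,.05,.3],[.40,.30,.26],[.4735,.327,.078]): print(tool(X,s))
snap('top','t6')
E
```

```text
clock: 10.75
tcp_pos: [0.545, -0.4111, 0.1986]
eef_rot: [[-1.0, 0.001, 0.001], [0.001, 1.0, -0.003], [-0.001, -0.003, -1.0]]
ft_force: [-3.7, -7.4, 2.4]
gripper_width: 0.0108
grip_force: 27.8
clock: 11.75
tcp_pos: [0.5609, -0.3151, 0.3201]
eef_rot: [[-1.0, -0.003, 0.004], [-0.003, 1.0, -0.001], [-0.004, -0.001, -1.0]]
ft_force: [-0.5, -0.0, -0.4]
gripper_width: 0.0684
grip_force: 0.0
[ 0.56088793 -0.31508189  0.32005502]
[0.3898 0.3664 0.0183]
[0.1591 0.6157 0.0589]
[0.0861 0.6426 0.2412]
```

```bash
python3 -m pendant '[{"dp":[0.16,0.265,0.02],"turn":0,"jaw":0.9},{"dp":[0.16,0.265,0.02],"turn":0,"jaw":0.9},{"dp":[0.16,0.265,0.02],"turn":0,"jaw":0.9},{"dp":[0.16,0.265,0.02],"turn":0,"jaw":0.9},{"dp":[0.16,0.265,0.02],"turn":0,"jaw":0.9},{"dp":[0.16,0.265,0.02],"turn":0,"jaw":0.9},{"dp":[0.16,0.265,0.02],"turn":0,"jaw":0.9},{"dp":[0.16,0.4,0.03],"turn":0,"jaw":0.9},{"dp":[0.16,0.45,0.04],"turn":0,"jaw":0.9},{"dp":[0.16,0.5,0.04],"turn":0,"jaw":0.9}]'
python3 - <<'E'
from h import *
s=bot.get_state(); print(s['tcp_pos'],np.round(s['q'],1))
im,cm=snap('top','t7'); snap('wrist','w7')
c=im[180:260,165:400]; cv2.imwrite('pics/c7.png',cv2.resize(c,None,fx=3.4,fy=3.4,interpolation=2))
E
```

```text
clock: 12.8
tcp_pos: [0.4005, 0.0957, 0.2834]
eef_rot: [[-1.0, 0.003, 0.001], [0.003, 1.0, 0.0], [-0.001, 0.0, -1.0]]
ft_force: [1.0, -0.2, -0.5]
gripper_width: 0.0773
grip_force: 0.0
[0.40051558 0.09573701 0.28344253] [  2.1   3.3 -12.   74.6   0.    2.2]
```

View pics/c7.png

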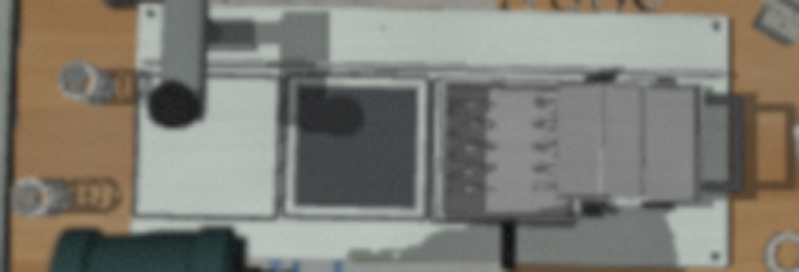

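Both springs lie in the pan along x: one at crop x≈450–490, and one whose left edge is at ≈530 and which runs partly under the tray lip (557). The gap between them is ≈45 mm. Strays top at (80,78) and (28,192).

```bash
python3 - <<'E'
from h import *
im,cm=load('t7')
P=lambda x,y,z: onz(cm,((x+.5)/3.4-.5+165,(y+.5)/3.4-.5+180),z)[:2]
for n,x,y,z in[('A left',450,140,.05),('A right',490,140,.05),('B left',530,140,.05),('lip',557,140,.169),('rimL',435,140,.114),('s0',78,80,.104),('s1',28,193,.104),('TLoadTL',436,78,.024),('rimtop',500,82,.114),('rimbot',500,218,.114),('soakR',428,150,.024),('soakL',286,150,.024),('doseR',277,150,.024),('doseL',136,150,.024)]: print(n,P(x,y,z))
g=cv2.cvtColor(im,6)
print(g[221,296:332].tolist())
im,cm=load('w7'); cv2.imwrite('pics/c7w.png',im)
print(tool([.4735,.327,.26]), proj(cm,[[.4735,.327,.104],[.602,.2795,.104],[.53,-.185,.05]]))
E
```

```text
A left [ 0.5483 -0.1236]
A right [ 0.5492 -0.1685]
B left [ 0.5501 -0.2135]
lip [ 0.5455 -0.2307]
rimL [ 0.5453 -0.1053]
s0 [0.6029 0.2838]
s1 [0.4792 0.3335]
TLoadTL [ 0.62   -0.1072]
rimtop [ 0.6093 -0.1743]
rimbot [ 0.463  -0.1767]
soakR [ 0.5374 -0.0996]
soakL [0.5341 0.0622]
doseR [0.5339 0.0724]
doseL [0.5306 0.2332]
[96, 86, 82, 84, 78, 82, 78, 77, 76, 73, 79, 87, 107, 123, 133, 136, 138, 138, 139, 138, 139, 139, 139, 140, 138, 134, 129, 128, 125, 123, 119, 113, 112, 124, 130, 130]
[-0.0749  0.2275  0.0234] [[477.3 260.9]
 [418.7 356.6]
 [ 58.2 281. ]]
```

View pics/c7w.png

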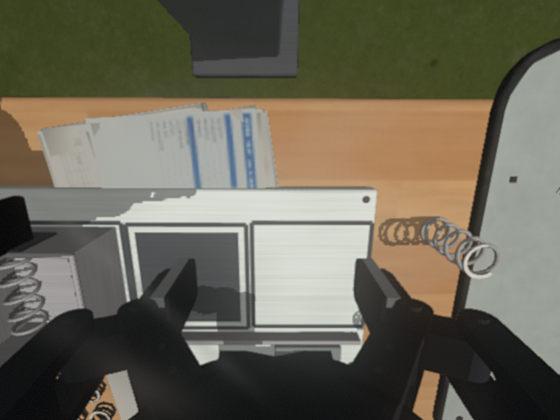

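```bash
python3 -m pendant '[{"dp":[-0.073,0.233,0.04],"turn":0.5,"jaw":0.9},{"dp":[-0.073,0.233,0.04],"turn":0.5,"jaw":0.9},{"dp":[-0.073,0.233,0.04],"turn":0.5,"jaw":0.9},{"dp":[-0.073,0.233,0.04],"turn":0.5,"jaw":0.9},{"dp":[-0.073,0.233,0.04],"turn":0.5,"jaw":0.9},{"dp":[-0.073,0.233,0.04],"turn":0.5,"jaw":0.9},{"dp":[-0.073,0.233,0.04],"turn":0.5,"jaw":0.9},{"dp":[-0.073,0.233,0.04],"turn":0.5,"jaw":0.9},{"dp":[-0.073,0.233,0.04],"turn":0.5,"jaw":0.9},{"dp":[-0.073,0.233,0.04],"turn":0.5,"jaw":0.9}]' 25
python3 -m pendant '[{"dp":[0,0,0],"turn":0.03,"jaw":0.9},{"dp":[0,0,0],"turn":0.03,"jaw":0.9}]'
python3 - <<'E'
from h import *
s=bot.get_state(); print(s['tcp_pos'],np.round(s['q'],1),np.round(s['eef_rot'],3).tolist())
im,cm=snap('wrist','w8'); print(proj(cm,[[.4735,.329,.104],[.602,.2795,.104]]))
E
```

```text
clock: 13.9
tcp_pos: [0.4746, 0.3268, 0.2432]
eef_rot: [[-0.121, 0.993, -0.0], [0.993, 0.121, -0.0], [-0.0, -0.0, -1.0]]
ft_force: [0.5, 0.5, -0.3]
gripper_width: 0.0771
grip_force: 0.0
clock: 14.1
tcp_pos: [0.4744, 0.3269, 0.2433]
eef_rot: [[-0.032, 0.999, -0.0], [0.999, 0.032, -0.0], [-0.0, -0.0, -1.0]]
ft_force: [0.4, 0.1, 0.0]
gripper_width: 0.077
grip_force: 0.0
[0.47443859 0.32686769 0.243287  ] [ 26.5  20.3   4.1  73.9  -0.  114.6] [[-0.032, 0.999, -0.0], [0.999, 0.032, -0.0], [-0.0, -0.0, -1.0]]
[[273.6 202.4]
 [405.8 256.6]]
```

View pics/w8.png

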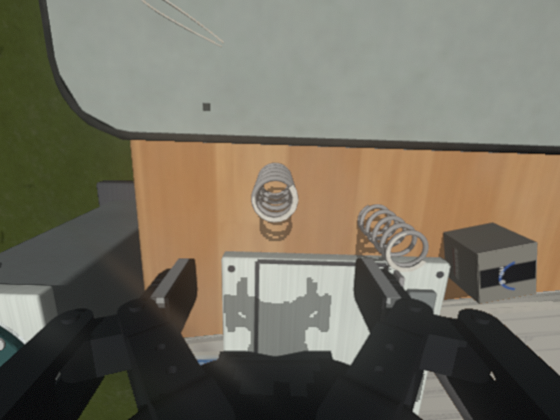

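Top rings: stray1 at ≈(275,200), stray0 at ≈(406,247).

```bash
python3 - <<'E'
from h import *
im,cm=load('w8'); print(onz(cm,(275,200),.104),onz(cm,(406,247),.104))
print(tool([.475,.329,.099]))
E
```

```text
[0.4747 0.3313 0.104 ] [0.6006 0.2894 0.104 ]
[0.0021 0.0008 0.1443]
```

```bash
python3 -m pendant '[{"dp":[0.003,0.001,0.04],"turn":0.01,"jaw":0.9},{"dp":[0.003,0.001,0.085],"turn":0.01,"jaw":0.9},{"dp":[0.003,0.001,0.125],"turn":0.01,"jaw":0.9},{"dp":[0.003,0.001,0.144],"turn":0.01,"jaw":0.9},{"dp":[0.003,0.001,0.144],"turn":0.01,"jaw":0.4},{"dp":[0.003,0.001,0.144],"turn":0.01,"jaw":0.3},{"dp":[0.003,0.001,0.144],"turn":0.01,"jaw":0.3},{"dp":[0.003,0.001,0.144],"turn":0.01,"jaw":0.3},{"dp":[0.003,0.001,0.144],"turn":0.01,"jaw":0.3},{"dp":[0.003,0.001,0.144],"turn":0.01,"jaw":0.3}]' 25
python3 - <<'E'
from h import *
s=bot.get_state()
for X in([.40,.25,.27],[.40,-.10,.27],[.497,-.185,.27]): print(tool(X,s))
E
```

```text
clock: 15.15
tcp_pos: [0.4751, 0.331, 0.1008]
eef_rot: [[-0.003, 1.0, 0.002], [1.0, 0.003, 0.001], [0.001, 0.002, -1.0]]
ft_force: [0.4, 0.9, 7.8]
gripper_width: 0.0417
grip_force: 25.9
[-0.0806 -0.075  -0.1695]
[-0.4306 -0.0761 -0.1699]
[-0.5159  0.0206 -0.1698]
```

```bash
python3 -m pendant '[{"dp":[0,0,-0.05],"turn":0,"jaw":0.3},{"dp":[0,0,-0.1],"turn":0,"jaw":0.3},{"dp":[0,0,-0.15],"turn":0,"jaw":0.3},{"dp":[-0.08,-0.075,-0.17],"turn":0,"jaw":0.3},{"dp":[-0.08,-0.075,-0.17],"turn":0,"jaw":0.3},{"dp":[-0.08,-0.075,-0.17],"turn":0,"jaw":0.3},{"dp":[-0.12,-0.075,-0.17],"turn":0,"jaw":0.3},{"dp":[-0.16,-0.075,-0.17],"turn":0,"jaw":0.3},{"dp":[-0.2,-0.075,-0.17],"turn":0,"jaw":0.3},{"dp":[-0.24,-0.075,-0.17],"turn":0,"jaw":0.3}]'
python3 -m pendant '[{"dp":[-0.04,0,0],"turn":0,"jaw":0.3},{"dp":[-0.08,0,0],"turn":0,"jaw":0.3},{"dp":[-0.12,0,0],"turn":0,"jaw":0.3},{"dp":[-0.16,0,0],"turn":0,"jaw":0.3},{"dp":[-0.2,0.015,0],"turn":0,"jaw":0.3},{"dp":[-0.24,0.05,0],"turn":0,"jaw":0.3},{"dp":[-0.275,0.095,0],"turn":0,"jaw":0.3},{"dp":[-0.275,0.095,0],"turn":0,"jaw":0.3},{"dp":[-0.275,0.095,0],"turn":0,"jaw":0.3}]'
python3 - <<'E'
from h import *
s=bot.get_state(); print(tool([.497,-.185,.130],s),np.round(s['eef_rot'],3).tolist(),s['q'])
im,cm=snap('wrist','w9'); print(proj(cm,[[.497,-.108,.114],[.464,-.15,.114],[.5,-.1685,.0495],[.5,-.2135,.0495]]))
E
```

```text
clock: 16.15
tcp_pos: [0.4, 0.0891, 0.2699]
eef_rot: [[-0.004, 1.0, 0.001], [1.0, 0.004, 0.0], [0.0, 0.001, -1.0]]
ft_force: [1.3, 0.0, 0.1]
gripper_width: 0.0411
grip_force: 26.0
clock: 17.05
tcp_pos: [0.4967, -0.1852, 0.2688]
eef_rot: [[-0.002, 1.0, -0.001], [1.0, 0.002, 0.0], [0.0, -0.001, -1.0]]
ft_force: [-0.5, 0.5, -0.6]
gripper_width: 0.0414
grip_force: 26.0
[0.0002 0.0004 0.1388] [[-0.002, 1.0, -0.001], [1.0, 0.002, 0.0], [0.0, -0.001, -1.0]] [-2.92621322e+01  1.53212527e+01  7.70590673e-01  7.54984496e+01
  3.64991714e-03  6.06138808e+01]
[[275.2 116.5]
 [239.5 163.8]
 [277.6 173.1]
 [277.4 210.7]]
```

View pics/w9.png

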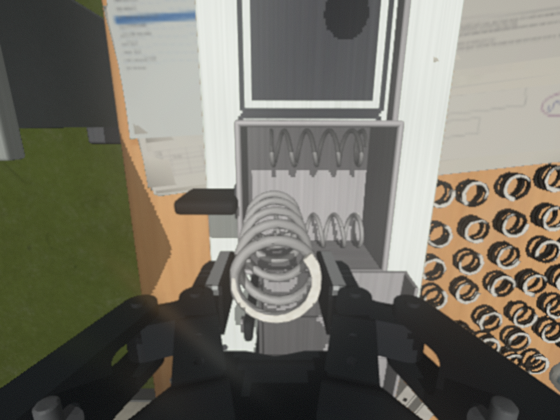

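View matches: the gap between springs is at v≈175–212, directly below the held spring, and the pan's rim edge is at v≈122. Lower into the gap.

```bash
python3 -m pendant '[{"dp":[0,0,0.03],"turn":0,"jaw":0.3},{"dp":[-0.001,0,0.06],"turn":0,"jaw":0.3},{"dp":[-0.001,0,0.07],"turn":0,"jaw":0.3},{"dp":[-0.001,0,0.08],"turn":0,"jaw":0.3},{"dp":[-0.001,0,0.09],"turn":0,"jaw":0.3},{"dp":[-0.001,0,0.1],"turn":0,"jaw":0.3},{"dp":[-0.001,0,0.108],"turn":0,"jaw":0.3},{"dp":[-0.001,0,0.116],"turn":0,"jaw":0.3},{"dp":[-0.001,0,0.124],"turn":0,"jaw":0.3},{"dp":[-0.001,0,0.124],"turn":0,"jaw":0.3}]'
python3 -m pendant '[{"dp":[0,0,0.005],"turn":0,"jaw":0.3},{"dp":[0,0,0.01],"turn":0,"jaw":0.3},{"dp":[0,0,0.013],"turn":0,"jaw":0.3},{"dp":[0,0,0.013],"turn":0,"jaw":0.3}]'
```

```text
clock: 18.1
tcp_pos: [0.4954, -0.1851, 0.1445]
eef_rot: [[-0.003, 1.0, -0.001], [1.0, 0.003, 0.001], [0.001, -0.001, -1.0]]
ft_force: [0.7, -0.6, -0.3]
gripper_width: 0.0414
grip_force: 26.0
clock: 18.5
tcp_pos: [0.4959, -0.1853, 0.1322]
eef_rot: [[-0.003, 1.0, 0.0], [1.0, 0.003, 0.0], [0.0, 0.0, -1.0]]
ft_force: [0.0, 0.2, -1.7]
gripper_width: 0.0416
grip_force: 26.7
```

Open, rise, and return for the other stray (0.601, 0.285).

```bash
python3 -m pendant '[{"dp":[0,0,0.001],"turn":0,"jaw":0.6},{"dp":[0,0,0.001],"turn":0,"jaw":0.6},{"dp":[0,0,0.001],"turn":0,"jaw":0.6},{"dp":[0,0,-0.02],"turn":0,"jaw":0.6},{"dp":[0,0,-0.06],"turn":0,"jaw":0.6},{"dp":[0,0,-0.11],"turn":0,"jaw":0.6},{"dp":[0,0,-0.14],"turn":0,"jaw":0.9},{"dp":[0.06,-0.09,-0.15],"turn":0,"jaw":0.9},{"dp":[0.06,-0.09,-0.15],"turn":0,"jaw":0.9},{"dp":[0.06,-0.09,-0.15],"turn":0,"jaw":0.9}]'
python3 - <<'E'
from h import *
s=bot.get_state()
for X in([.40,.26,.27],[.601,.287,.27]): print(tool(X,s))
im,cm=snap('wrist','w10'); im2,_=snap('top','t10')
c=np.vstack([cv2.resize(im,(480,360)),cv2.resize(im2[185:255,280:400],None,fx=4,fy=3.4,interpolation=2)[:238]]);cv2.imwrite('pics/c10.png',c)
E
```

```text
clock: 19.5
tcp_pos: [0.4021, -0.1233, 0.2834]
eef_rot: [[-0.003, 1.0, -0.0], [1.0, 0.003, -0.0], [-0.0, -0.0, -1.0]]
ft_force: [0.1, -0.6, -0.2]
gripper_width: 0.077
grip_force: 0.0
[ 0.3833 -0.0008  0.0134]
[0.4096 0.2003 0.0134]
```

View pics/c10.png

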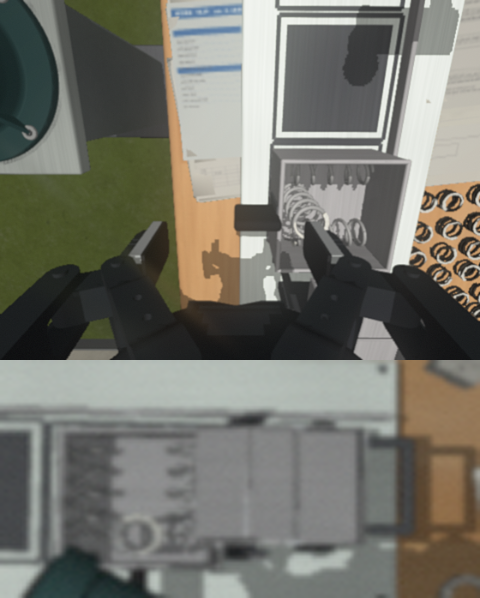

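Stray 1 stands in the gap, pan undisturbed. Go for stray 0.

```bash
python3 -m pendant '[{"dp":[0.383,0,0.013],"turn":0,"jaw":0.9},{"dp":[0.383,0,0.013],"turn":0,"jaw":0.9},{"dp":[0.383,0,0.013],"turn":0,"jaw":0.9},{"dp":[0.383,0,0.013],"turn":0,"jaw":0.9},{"dp":[0.383,0,0.013],"turn":0,"jaw":0.9},{"dp":[0.383,0,0.013],"turn":0,"jaw":0.9},{"dp":[0.383,0,0.013],"turn":0,"jaw":0.9},{"dp":[0.383,0,0.013],"turn":0,"jaw":0.9},{"dp":[0.41,0.05,0.013],"turn":0,"jaw":0.9},{"dp":[0.41,0.1,0.013],"turn":0,"jaw":0.9}]'
python3 - <<'E'
from h import *
s=bot.get_state()
print(tool([.601,.29,.27],s))
im,cm=snap('wrist','w11'); print(proj(cm,[[.601,.287,.104]])); cv2.imwrite('pics/c11.png',im)
E
```

```text
clock: 20.6
tcp_pos: [0.4995, 0.2875, 0.2689]
eef_rot: [[-0.007, 1.0, 0.0], [1.0, 0.007, 0.0], [0.0, 0.0, -1.0]]
ft_force: [0.5, -0.3, 0.5]
gripper_width: 0.0769
grip_force: 0.0
[ 0.0018  0.1015 -0.001 ]
[[376.5 199.5]]
```

View pics/c11.png

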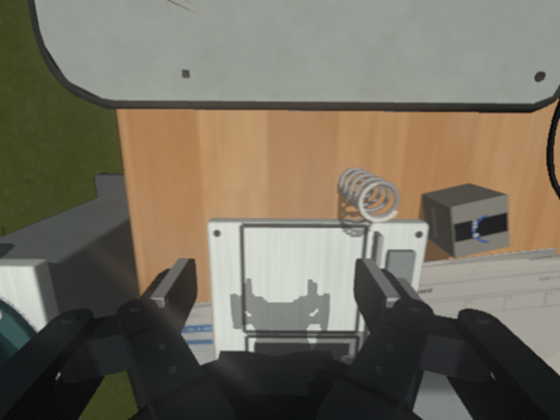

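```bash
python3 -m pendant '[{"dp":[0,0.05,0],"turn":0,"jaw":0.9},{"dp":[0,0.1,0],"turn":0,"jaw":0.9},{"dp":[0,0.103,0.03],"turn":0,"jaw":0.9},{"dp":[0,0.103,0.08],"turn":0,"jaw":0.9},{"dp":[0,0.103,0.125],"turn":0,"jaw":0.9},{"dp":[0,0.103,0.16],"turn":0,"jaw":0.9},{"dp":[0,0.103,0.17],"turn":0,"jaw":0.9},{"dp":[0,0.103,0.17],"turn":0,"jaw":0.5},{"dp":[0,0.103,0.17],"turn":0,"jaw":0.3},{"dp":[0,0.103,0.17],"turn":0,"jaw":0.3}]' 25
python3 -m pendant '[{"dp":[0,0,0],"turn":0,"jaw":0.3},{"dp":[0,0,0],"turn":0,"jaw":0.3},{"dp":[0,0,0],"turn":0,"jaw":0.3}]'
python3 - <<'E'
from h import *
s=bot.get_state()
for X in([.40,.29,.27],[.40,-.10,.27],[.575,-.185,.27]): print(tool(X,s))
im,cm=load('w11')
for p in [(244,226),(367,226),(244,333),(361,333)]: print(onz(cm,p,.024))
im,cm=load('w7')
for p in [(254,223),(371,223),(247,327),(132,328),(131,226),(246,225),(122,226)]: print(onz(cm,p,.024))
E
```

```text
clock: 21.65
tcp_pos: [0.6027, 0.2851, 0.1016]
eef_rot: [[-0.003, 1.0, 0.003], [1.0, 0.003, 0.001], [0.001, 0.003, -1.0]]
ft_force: [0.5, 0.7, 0.2]
gripper_width: 0.0414
grip_force: 25.3
clock: 21.95
tcp_pos: [0.6025, 0.2851, 0.1015]
eef_rot: [[-0.003, 1.0, 0.003], [1.0, 0.003, 0.001], [0.001, 0.003, -1.0]]
ft_force: [0.5, 1.2, 7.9]
gripper_width: 0.0415
grip_force: 25.9
[ 0.0057 -0.2019 -0.1692]
[-0.3843 -0.2031 -0.1697]
[-0.4698 -0.0283 -0.1692]
[0.4602 0.2309 0.024 ]
[0.6202 0.2321 0.024 ]
[0.4568 0.0671 0.024 ]
[0.6266 0.0683 0.024 ]
[0.4566 0.0744 0.024 ]
[0.456 0.232 0.024]
[0.6204 0.0615 0.024 ]
[ 0.6226 -0.1107  0.024 ]
[ 0.4614 -0.0914  0.024 ]
[0.4594 0.0636 0.024 ]
[ 0.4615 -0.1036  0.024 ]
```

```bash
python3 -m pendant '[{"dp":[0,0,-0.05],"turn":0,"jaw":0.3},{"dp":[0,0,-0.1],"turn":0,"jaw":0.3},{"dp":[0,0,-0.15],"turn":0,"jaw":0.3},{"dp":[0.005,-0.05,-0.17],"turn":0,"jaw":0.3},{"dp":[0.005,-0.1,-0.17],"turn":0,"jaw":0.3},{"dp":[0.005,-0.15,-0.17],"turn":0,"jaw":0.3},{"dp":[0.005,-0.2,-0.17],"turn":0,"jaw":0.3},{"dp":[-0.03,-0.202,-0.17],"turn":0,"jaw":0.3},{"dp":[-0.07,-0.202,-0.17],"turn":0,"jaw":0.3},{"dp":[-0.11,-0.202,-0.17],"turn":0,"jaw":0.3}]'
python3 -m pendant '[{"dp":[-0.04,0,0],"turn":0,"jaw":0.3},{"dp":[-0.08,0,0],"turn":0,"jaw":0.3},{"dp":[-0.12,0,0],"turn":0,"jaw":0.3},{"dp":[-0.16,0,0],"turn":0,"jaw":0.3},{"dp":[-0.2,0.02,0],"turn":0,"jaw":0.3},{"dp":[-0.24,0.06,0],"turn":0,"jaw":0.3},{"dp":[-0.28,0.1,0],"turn":0,"jaw":0.3},{"dp":[-0.32,0.14,0],"turn":0,"jaw":0.3},{"dp":[-0.355,0.17,0],"turn":0,"jaw":0.3},{"dp":[-0.355,0.175,0],"turn":0,"jaw":0.3}]'
python3 - <<'E'
from h import *
s=bot.get_state(); print(tool([.575,-.186,.132],s),np.round(s['eef_rot'],3).tolist())
im,cm=snap('top','t12'); cv2.imwrite('pics/c12.png',cv2.resize(im[185:255,280:400],None,fx=4,fy=4,interpolation=2))
im,cm=snap('wrist','w12')
E
```

```text
clock: 22.95
tcp_pos: [0.399, 0.1733, 0.2706]
eef_rot: [[-0.005, 1.0, 0.002], [1.0, 0.005, 0.0], [0.0, 0.002, -1.0]]
ft_force: [1.6, -0.6, -1.0]
gripper_width: 0.0417
grip_force: 26.0
clock: 23.95
tcp_pos: [0.5777, -0.1838, 0.2693]
eef_rot: [[-0.001, 1.0, 0.001], [1.0, 0.001, -0.001], [-0.001, 0.001, -1.0]]
ft_force: [-1.1, 0.4, -0.6]
gripper_width: 0.0413
grip_force: 26.0
[-0.0021 -0.0028  0.1373] [[-0.001, 1.0, 0.001], [1.0, 0.001, -0.001], [-0.001, 0.001, -1.0]]
```

View pics/w12.png

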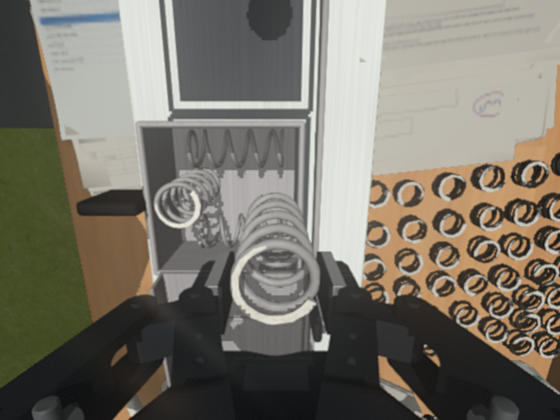

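Stray 1 stands at (178,203); the gap to its right is free below the held spring. Lower, release, rise.

```bash
python3 -m pendant '[{"dp":[-0.002,-0.003,0.03],"turn":0,"jaw":0.3},{"dp":[-0.002,-0.003,0.06],"turn":0,"jaw":0.3},{"dp":[-0.002,-0.003,0.075],"turn":0,"jaw":0.3},{"dp":[-0.002,-0.003,0.085],"turn":0,"jaw":0.3},{"dp":[-0.002,-0.003,0.095],"turn":0,"jaw":0.3},{"dp":[-0.002,-0.003,0.105],"turn":0,"jaw":0.3},{"dp":[-0.002,-0.003,0.115],"turn":0,"jaw":0.3},{"dp":[-0.002,-0.003,0.125],"turn":0,"jaw":0.3},{"dp":[-0.002,-0.003,0.131],"turn":0,"jaw":0.3},{"dp":[-0.002,-0.003,0.136],"turn":0,"jaw":0.3}]'
python3 -m pendant '[{"dp":[0,0,0],"turn":0,"jaw":0.3},{"dp":[0,0,0],"turn":0,"jaw":0.6},{"dp":[0,0,0],"turn":0,"jaw":0.6},{"dp":[0,0,-0.02],"turn":0,"jaw":0.6},{"dp":[0,0,-0.06],"turn":0,"jaw":0.6},{"dp":[0,0,-0.11],"turn":0,"jaw":0.6},{"dp":[0,0,-0.14],"turn":0,"jaw":0.6},{"dp":[0.02,-0.15,-0.15],"turn":-0.5,"jaw":0.6},{"dp":[0.02,-0.15,-0.15],"turn":-0.5,"jaw":0.6},{"dp":[0.02,-0.15,-0.15],"turn":-0.5,"jaw":0.6}]'
python3 -m pendant '[{"dp":[0,0,0],"turn":-0.359,"jaw":0.6},{"dp":[0,0,0],"turn":-0.359,"jaw":0.6},{"dp":[0,0,0],"turn":-0.359,"jaw":0.6},{"dp":[0,0,0],"turn":-0.359,"jaw":0.6},{"dp":[0,0,0],"turn":-0.359,"jaw":0.6},{"dp":[0,0,0],"turn":-0.359,"jaw":0.6},{"dp":[0,0,0],"turn":-0.359,"jaw":0.6},{"dp":[0,0,0],"turn":-0.359,"jaw":0.6}]'
python3 - <<'E'
from h import *
s=bot.get_state(); print(s['tcp_pos'],tool([.427,-.185,.116],s),np.round(s['eef_rot'],3).tolist())
im2,_=snap('wrist','w13')
im,cm=snap('top','t13'); c=cv2.resize(im[180:260,260:400],None,fx=4,fy=3,interpolation=2); cv2.imwrite('pics/c13.png',np.vstack([im2[:360],c]))
E
```

```text
clock: 25.05
tcp_pos: [0.5727, -0.1824, 0.133]
eef_rot: [[-0.003, 1.0, -0.0], [1.0, 0.003, 0.0], [0.0, -0.0, -1.0]]
ft_force: [-0.2, -0.1, -0.2]
gripper_width: 0.0415
grip_force: 26.0
clock: 26.05
tcp_pos: [0.4228, -0.1627, 0.2837]
eef_rot: [[-0.443, 0.896, 0.001], [0.896, 0.443, -0.001], [-0.001, 0.0, -1.0]]
ft_force: [-0.1, -1.0, 0.5]
gripper_width: 0.0515
grip_force: 0.0
clock: 26.85
tcp_pos: [0.4244, -0.1631, 0.2838]
eef_rot: [[-1.0, -0.016, 0.001], [-0.016, 1.0, -0.0], [-0.001, -0.0, -1.0]]
ft_force: [-0.4, -0.7, 0.7]
gripper_width: 0.0515
grip_force: 0.0
[ 0.42435501 -0.16310456  0.28382075] [-0.0022 -0.0219  0.1678] [[-1.0, -0.016, 0.001], [-0.016, 1.0, -0.0], [-0.001, -0.0, -1.0]]
```

View pics/c13.png

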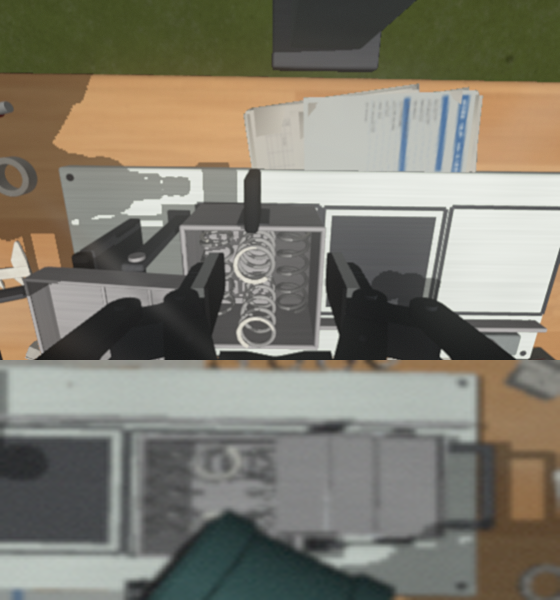

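The strip shows all four springs in the pan, with both strays upright at (252,265) and (257,328) and the fin at x≈253. I've now viewed 16 pictures, which is over the limit of 14. I'll view no more and work from numeric measurements only.

```bash
cat >> h.py <<'E'
def fin(f,rows=(180,190,200,210,220),u0=200,u1=320):
    im,cm=load(f); g=cv2.cvtColor(im,6); out=[]
    for v in rows:
        m=(g[v,u0:u1]<55).astype(np.uint8); n,l,st,ce=cv2.connectedComponentsWithStats(m[None],connectivity=4)
        for i in range(1,n):
            if 8<=st[i,4]<=24: out.append((v,round(u0+ce[i,0],1),int(st[i,4]),onz(cm,(u0+ce[i,0],v),.136)[:2].tolist()))
    return out
def lines(f,v,z=.024,u0=0,u1=560,k=12):
    "dark outline dips along row v"
    im,cm=load(f); g=cv2.GaussianBlur(cv2.cvtColor(im,6),(1,5),0)[v].astype(int); r=[]
    for u in range(max(u0,6),min(u1,554)):
        if g[u]==g[u-4:u+5].min() and min(g[u-6],g[u+6])-g[u]>k: r.append((u,int(g[u]),onz(cm,(u,v),z)[:2].tolist()))
    return r
E
python3 - <<'E'
from h import *
print(*fin('w13'),sep='\n')
print(tool([.427,-.185,.116]))
im,cm=load('w13')
for p in[(253,168),(326,209),(446,208),(452,207),(193,212)]: print(p,onz(cm,p,.024 if p[1]>170 else .136))
E
```

```text
[-0.0023 -0.0218  0.1678]
(253, 168) [ 0.3925 -0.184   0.136 ]
(326, 209) [ 0.4611 -0.0951  0.024 ]
(446, 208) [0.4571 0.0644 0.024 ]
(452, 207) [0.4556 0.0721 0.024 ]
(193, 212) [ 0.4682 -0.2723  0.024 ]
```

```bash
python3 - <<'E'
from h import *
im,cm=load('w13'); g=cv2.cvtColor(im,6)
for u in(215,285,305): print(u,dict(zip(range(194,240),g[194:240,u].tolist())))
for u in(285,): print('far',dict(zip(range(325,360),g[325:360,u].tolist())))
print([ (v,onz(cm,(285,v),.024)[0],onz(cm,(285,v),.114)[0]) for v in(200,204,208,226,230,234,340,345,350,355)])
im,cm=load('t13'); g=cv2.cvtColor(im,6)
print('top col', [(v,int(g[v,303:306].mean()),onz(cm,(304,v),.114)[0],onz(cm,(304,v),.024)[0]) for v in list(range(193,206))+list(range(222,240))])
E
```

```text
215 {194: 147, 195: 145, 196: 144, 197: 145, 198: 145, 199: 145, 200: 144, 201: 131, 202: 99, 203: 75, 204: 83, 205: 91, 206: 90, 207: 91, 208: 89, 209: 88, 210: 90, 211: 90, 212: 89, 213: 90, 214: 89, 215: 89, 216: 89, 217: 89, 218: 88, 219: 90, 220: 88, 221: 87, 222: 87, 223: 86, 224: 90, 225: 123, 226: 156, 227: 181, 228: 180, 229: 163, 230: 148, 231: 158, 232: 146, 233: 126, 234: 150, 235: 166, 236: 170, 237: 175, 238: 173, 239: 136}
285 {194: 228, 195: 230, 196: 229, 197: 230, 198: 232, 199: 229, 200: 229, 201: 229, 202: 213, 203: 152, 204: 100, 205: 92, 206: 94, 207: 95, 208: 96, 209: 94, 210: 94, 211: 92, 212: 95, 213: 93, 214: 93, 215: 94, 216: 92, 217: 92, 218: 92, 219: 92, 220: 91, 221: 92, 222: 90, 223: 90, 224: 87, 225: 95, 226: 127, 227: 160, 228: 182, 229: 183, 230: 162, 231: 121, 232: 98, 233: 98, 234: 97, 235: 98, 236: 101, 237: 106, 238: 123, 239: 134}
305 {194: 228, 195: 228, 196: 228, 197: 230, 198: 230, 199: 229, 200: 227, 201: 230, 202: 228, 203: 172, 204: 110, 205: 102, 206: 102, 207: 97, 208: 96, 209: 97, 210: 95, 211: 96, 212: 94, 213: 95, 214: 94, 215: 92, 21
[... 1920 characters left out ...]
 np.float64(0.5272), np.float64(0.5298)), (227, 89, np.float64(0.5235), np.float64(0.526)), (228, 82, np.float64(0.5199), np.float64(0.5221)), (229, 75, np.float64(0.5162), np.float64(0.5182)), (230, 79, np.float64(0.5126), np.float64(0.5144)), (231, 90, np.float64(0.5089), np.float64(0.5105)), (232, 92, np.float64(0.5053), np.float64(0.5066)), (233, 91, np.float64(0.5016), np.float64(0.5028)), (234, 86, np.float64(0.498), np.float64(0.4989)), (235, 80, np.float64(0.4943), np.float64(0.495)), (236, 80, np.float64(0.4907), np.float64(0.4912)), (237, 84, np.float64(0.487), np.float64(0.4873)), (238, 88, np.float64(0.4834), np.float64(0.4835)), (239, 89, np.float64(0.4797), np.float64(0.4796))]
```

```bash
python3 - <<'E'
from h import *
im,cm=load('w13'); g=cv2.cvtColor(im,6)
for u in(350,385,420): 
    print(u,[(v,int(g[v,u]),onz(cm,(u,v),.024)[0]) for v in list(range(202,216))])
u=400
print(u,[(v,int(g[v,u]),onz(cm,(u,v),.024)[0]) for v in list(range(300,332))])
im,cm=load('t13'); g=cv2.cvtColor(im,6)
for u in(240,270): print('top',u,[(v,int(g[v,u-2:u+3].mean()),onz(cm,(u,v),.024)[0]) for v in list(range(197,212))+list(range(238,252))])
E
```

```text
350 [(202, 231, np.float64(0.451)), (203, 235, np.float64(0.4524)), (204, 233, np.float64(0.4537)), (205, 186, np.float64(0.4551)), (206, 124, np.float64(0.4565)), (207, 99, np.float64(0.4578)), (208, 101, np.float64(0.4592)), (209, 143, np.float64(0.4606)), (210, 211, np.float64(0.462)), (211, 230, np.float64(0.4634)), (212, 229, np.float64(0.4648)), (213, 231, np.float64(0.4661)), (214, 231, np.float64(0.4675)), (215, 187, np.float64(0.4689))]
385 [(202, 232, np.float64(0.4502)), (203, 233, np.float64(0.4516)), (204, 234, np.float64(0.453)), (205, 217, np.float64(0.4543)), (206, 156, np.float64(0.4557)), (207, 104, np.float64(0.4571)), (208, 93, np.float64(0.4584)), (209, 117, np.float64(0.4598)), (210, 184, np.float64(0.4612)), (211, 227, np.float64(0.4626)), (212, 231, np.float64(0.464)), (213, 230, np.float64(0.4654)), (214, 232, np.float64(0.4668)), (215, 223, np.float64(0.4681))]
420 [(202, 230, np.float64(0.4495)), (203, 230, np.float64(0.4508)), (204, 233, np.float64(0.4522)), (205, 233, np.float64(0.4536)), (206, 184, np.float64(0.4549)), (207, 120, np.float64(0.4563)), (20
[... 2401 characters left out ...]
6165)), (204, 172, np.float64(0.6126)), (205, 129, np.float64(0.6087)), (206, 84, np.float64(0.6048)), (207, 71, np.float64(0.6009)), (208, 68, np.float64(0.597)), (209, 62, np.float64(0.5932)), (210, 59, np.float64(0.5893)), (211, 56, np.float64(0.5854)), (238, 72, np.float64(0.4808)), (239, 74, np.float64(0.4769)), (240, 101, np.float64(0.4731)), (241, 152, np.float64(0.4692)), (242, 170, np.float64(0.4654)), (243, 139, np.float64(0.4615)), (244, 129, np.float64(0.4577)), (245, 169, np.float64(0.4538)), (246, 189, np.float64(0.45)), (247, 192, np.float64(0.4461)), (248, 193, np.float64(0.4423)), (249, 193, np.float64(0.4384)), (250, 193, np.float64(0.4346)), (251, 193, np.float64(0.4308))]
```

```bash
python3 - <<'E'
from h import *
for f,us,r in(('w3',(190,205,345,360),range(240,275)),('w1',(235,330,340),range(205,285))):
    im,cm=load(f); g=cv2.cvtColor(im,6)
    for u in us: print(f,u,[(v,int(g[v,u])) for v in r], onz(cm,(u,r[0]),.024)[0],onz(cm,(u,r[-1]),.024)[0])
for f in('w3','w13'):
    im,cm=load(f); print(f,proj(cm,[[.4565,-.26,.024],[.4565,-.11,.024],[.4625,-.22,.024],[.4625,-.15,.024],[.4625,-.15,.114]]))
E
```

```text
w3 190 [(240, 139), (241, 138), (242, 137), (243, 138), (244, 138), (245, 138), (246, 139), (247, 139), (248, 137), (249, 138), (250, 138), (251, 133), (252, 104), (253, 73), (254, 62), (255, 63), (256, 62), (257, 61), (258, 62), (259, 83), (260, 122), (261, 133), (262, 106), (263, 83), (264, 80), (265, 80), (266, 80), (267, 80), (268, 80), (269, 79), (270, 79), (271, 81), (272, 82), (273, 81), (274, 80)] 0.4431 0.4723
w3 205 [(240, 140), (241, 138), (242, 138), (243, 137), (244, 138), (245, 138), (246, 139), (247, 137), (248, 137), (249, 136), (250, 138), (251, 133), (252, 105), (253, 72), (254, 61), (255, 62), (256, 62), (257, 62), (258, 60), (259, 84), (260, 122), (261, 131), (262, 110), (263, 88), (264, 82), (265, 80), (266, 81), (267, 79), (268, 80), (269, 79), (270, 79), (271, 80), (272, 80), (273, 78), (274, 78)] 0.4431 0.4723
w3 345 [(240, 225), (241, 224), (242, 223), (243, 225), (244, 226), (245, 227), (246, 225), (247, 222), (248, 221), (249, 221), (250, 225), (251, 225), (252, 172), (253, 114), (254, 96), (255, 98), (256, 96), (257, 93), (258, 103), (259, 154), (260, 210)
[... 2856 characters left out ...]
(237, 93), (238, 93), (239, 92), (240, 92), (241, 92), (242, 92), (243, 93), (244, 92), (245, 91), (246, 90), (247, 91), (248, 91), (249, 91), (250, 91), (251, 90), (252, 87), (253, 91), (254, 92), (255, 92), (256, 90), (257, 91), (258, 89), (259, 90), (260, 89), (261, 87), (262, 88), (263, 87), (264, 88), (265, 89), (266, 89), (267, 91), (268, 90), (269, 88), (270, 87), (271, 81), (272, 74), (273, 65), (274, 58), (275, 51), (276, 50), (277, 48), (278, 47), (279, 46), (280, 46), (281, 46), (282, 46), (283, 44), (284, 44)] 0.4343 0.5407
w3 [[181.8 255.9]
 [372.6 255.9]
 [233.  262.9]
 [321.4 262.9]
 [347.5 341.8]]
w13 [[201.7 203.6]
 [315.  205.5]
 [232.1 208.5]
 [284.7 209.3]
 [287.3 232.7]]
```

Numeric check: while gripped (w3), the pan edge was 8.7 mm inside the outline's outer edge. Now (w13) it coincides with that edge, so the pan has shifted about 9 mm towards -x. I'll grip accordingly, first easing it back square on the load mark.

```bash
python3 -m pendant '[{"dp":[0.0065,-0.022,0.03],"turn":0.005,"jaw":0.6},{"dp":[0.0065,-0.022,0.07],"turn":0.005,"jaw":0.6},{"dp":[0.0065,-0.022,0.11],"turn":0.005,"jaw":0.6},{"dp":[0.0065,-0.022,0.15],"turn":0.005,"jaw":0.6},{"dp":[0.0065,-0.022,0.168],"turn":0.005,"jaw":0.6},{"dp":[0.0065,-0.022,0.168],"turn":0.005,"jaw":0.3},{"dp":[0.0065,-0.022,0.168],"turn":0.005,"jaw":0.2},{"dp":[0.0065,-0.022,0.168],"turn":0.005,"jaw":0},{"dp":[0.0065,-0.022,0.168],"turn":0.005,"jaw":0},{"dp":[0.0065,-0.022,0.168],"turn":0.005,"jaw":0}]' 50
python3 - <<'E'
from h import *
s=bot.get_state(); print(s['tcp_pos'],s['gripper_width'],s['grip_force'],np.round(s['eef_rot'],4).tolist())
im,cm=snap('wrist','w14'); g=cv2.cvtColor(im,6)
for u in(190,205,345,360): print(u,g[240:275,u].tolist())
E
```

```text
clock: 27.95
tcp_pos: [0.4187, -0.1855, 0.1167]
eef_rot: [[-1.0, 0.006, 0.002], [0.006, 1.0, -0.001], [-0.002, -0.001, -1.0]]
ft_force: [-1.0, 0.8, 7.1]
gripper_width: 0.0133
grip_force: 50.1
[ 0.41870952 -0.18554752  0.11673089] 0.013320578871830826 50.12334644794464 [[-1.0, 0.0062, 0.002], [0.0062, 1.0, -0.0013], [-0.002, -0.0013, -1.0]]
190 [137, 140, 140, 139, 137, 136, 139, 141, 143, 140, 139, 136, 136, 136, 136, 137, 137, 136, 136, 135, 135, 132, 96, 65, 61, 72, 82, 85, 82, 82, 83, 84, 81, 82, 82]
205 [136, 139, 139, 138, 137, 137, 139, 140, 142, 140, 138, 136, 136, 136, 136, 139, 137, 136, 137, 135, 137, 131, 98, 65, 60, 72, 82, 83, 80, 81, 80, 81, 79, 79, 80]
345 [222, 222, 221, 219, 219, 218, 220, 221, 223, 223, 223, 222, 223, 225, 225, 224, 221, 219, 220, 224, 221, 167, 109, 93, 96, 97, 94, 91, 91, 89, 89, 90, 89, 90, 89]
360 [221, 222, 220, 220, 218, 219, 221, 222, 224, 223, 222, 222, 223, 225, 225, 224, 221, 220, 220, 222, 221, 170, 114, 95, 97, 97, 95, 92, 91, 92, 91, 90, 90, 90, 89]
```

```bash
python3 -m pendant '[{"dp":[-0.002,0,0],"turn":-0.001,"jaw":0},{"dp":[-0.0045,0,0],"turn":-0.002,"jaw":0},{"dp":[-0.0045,0.003,0],"turn":-0.002,"jaw":0},{"dp":[-0.0045,0.01,0],"turn":-0.002,"jaw":0},{"dp":[-0.0045,0.02,0],"turn":-0.002,"jaw":0},{"dp":[-0.0045,0.032,0],"turn":-0.002,"jaw":0},{"dp":[-0.0045,0.044,0],"turn":-0.002,"jaw":0},{"dp":[-0.0045,0.056,0],"turn":-0.002,"jaw":0},{"dp":[-0.0045,0.068,0],"turn":-0.002,"jaw":0},{"dp":[-0.0045,0.08,0],"turn":-0.002,"jaw":0}]'
python3 -m pendant '[{"dp":[0,0.012,0],"turn":0,"jaw":0},{"dp":[0,0.024,0],"turn":0,"jaw":0},{"dp":[0,0.036,0],"turn":0,"jaw":0},{"dp":[0,0.048,0],"turn":0,"jaw":0},{"dp":[0,0.06,0],"turn":0,"jaw":0},{"dp":[0,0.072,0],"turn":0,"jaw":0},{"dp":[0,0.084,0],"turn":0,"jaw":0},{"dp":[0,0.096,0],"turn":0,"jaw":0},{"dp":[0,0.108,0],"turn":0,"jaw":0},{"dp":[0,0.12,0],"turn":0,"jaw":0}]'
python3 -m pendant '[{"dp":[0,0.012,0],"turn":0,"jaw":0},{"dp":[0,0.024,0],"turn":0,"jaw":0},{"dp":[0,0.036,0],"turn":0,"jaw":0},{"dp":[0,0.048,0],"turn":0,"jaw":0},{"dp":[0,0.06,0],"turn":0,"jaw":0},{"dp":[0,0.072,0],"turn":0,"jaw":0},{"dp":[0,0.084,0],"turn":0,"jaw":0},{"dp":[0,0.092,0],"turn":0,"jaw":0},{"dp":[0,0.097,0],"turn":0,"jaw":0},{"dp":[0,0.1,0],"turn":0,"jaw":0}]'
python3 - <<'E'
from h import *
s=bot.get_state(); print(s['tcp_pos'],tool([.423,.151,.1167]),np.round(s['eef_rot'],4).tolist())
E
```

```text
clock: 29.0
tcp_pos: [0.4241, -0.1056, 0.1167]
eef_rot: [[-1.0, 0.001, 0.003], [0.001, 1.0, -0.002], [-0.003, -0.002, -1.0]]
ft_force: [0.7, -6.1, 5.1]
gripper_width: 0.0134
grip_force: 49.8
clock: 30.0
tcp_pos: [0.4241, 0.0146, 0.1167]
eef_rot: [[-1.0, 0.001, 0.003], [0.001, 1.0, -0.002], [-0.003, -0.002, -1.0]]
ft_force: [-0.1, -5.7, 6.2]
gripper_width: 0.0135
grip_force: 50.0
clock: 31.0
tcp_pos: [0.424, 0.1147, 0.1167]
eef_rot: [[-1.0, 0.0, 0.003], [0.0, 1.0, -0.001], [-0.003, -0.001, -1.0]]
ft_force: [1.2, -6.6, 7.6]
gripper_width: 0.0136
grip_force: 50.3
[0.42395682 0.11474207 0.11670412] [ 0.001   0.0363 -0.0001] [[-1.0, 0.0002, 0.003], [0.0002, 1.0, -0.0015], [-0.003, -0.0015, -1.0]]
```

```bash
python3 -m pendant '[{"dp":[0,0.01,0],"turn":0,"jaw":0},{"dp":[0,0.02,0],"turn":0,"jaw":0},{"dp":[0,0.03,0],"turn":0,"jaw":0},{"dp":[0,0.034,0],"turn":0,"jaw":0},{"dp":[0,0.0363,0],"turn":0,"jaw":0},{"dp":[0,0.0363,0],"turn":0,"jaw":0}]'
python3 - <<'E'
from h import *
s=bot.get_state(); print(s['tcp_pos'])
im,cm=snap('wrist','w15'); g=cv2.cvtColor(im,6)
for u in(190,205,235,325,345,360): print(u,g[240:275,u].tolist())
for v in(252,254,256,258,260,270): print(v,'L',g[v,150:200].tolist(),'R',g[v,350:400].tolist())
print([onz(cm,(u,256),.024) for u in(170,380)], proj(cm,[[.4565,.07,.024],[.4565,.232,.024]]))
E
```

```text
clock: 31.6
tcp_pos: [0.4239, 0.1513, 0.1167]
eef_rot: [[-1.0, 0.0, 0.003], [0.0, 1.0, -0.0], [-0.003, -0.0, -1.0]]
ft_force: [0.9, -1.8, 7.1]
gripper_width: 0.0133
grip_force: 50.1
[0.42390354 0.15128335 0.11672441]
190 [141, 143, 142, 142, 141, 140, 139, 142, 144, 143, 140, 138, 140, 140, 125, 89, 66, 63, 62, 63, 61, 77, 120, 137, 125, 101, 84, 81, 80, 81, 81, 81, 80, 81, 83]
205 [140, 142, 141, 142, 141, 140, 140, 141, 144, 143, 141, 139, 139, 139, 124, 91, 65, 63, 62, 63, 60, 78, 121, 137, 124, 100, 84, 81, 81, 81, 82, 80, 81, 79, 83]
235 [140, 138, 141, 141, 141, 139, 140, 143, 144, 142, 141, 138, 138, 137, 123, 91, 68, 63, 64, 63, 62, 53, 50, 46, 44, 44, 43, 44, 45, 45, 43, 42, 43, 43, 42]
325 [228, 230, 229, 229, 228, 228, 229, 230, 230, 229, 227, 225, 227, 227, 201, 144, 101, 95, 96, 95, 91, 124, 205, 230, 184, 124, 98, 92, 89, 89, 89, 88, 87, 88, 88]
345 [230, 231, 230, 229, 228, 229, 229, 231, 230, 230, 229, 229, 229, 228, 204, 145, 102, 96, 99, 96, 91, 126, 205, 234, 231, 176, 116, 92, 90, 90, 91, 89, 89, 90, 90]
360 [231, 232, 231, 230, 229, 228, 231, 232, 231, 230, 230, 
[... 2352 characters left out ...]
 92, 93, 92, 92, 93, 93, 94, 94, 95, 98, 98, 98, 98, 97, 94, 96, 115, 151, 174, 177, 176, 175, 177, 176, 175, 175, 174, 175, 175, 175, 174, 174, 174, 175]
270 L [138, 138, 137, 138, 138, 138, 139, 138, 138, 140, 137, 115, 77, 60, 60, 60, 61, 59, 71, 106, 124, 99, 67, 61, 61, 61, 65, 74, 81, 84, 83, 82, 83, 82, 83, 83, 82, 83, 84, 82, 81, 82, 81, 81, 80, 82, 81, 82, 83, 81] R [91, 90, 91, 91, 91, 91, 91, 91, 90, 92, 91, 91, 91, 91, 91, 90, 90, 90, 91, 90, 87, 107, 156, 180, 149, 106, 94, 97, 96, 95, 98, 121, 155, 173, 174, 173, 174, 174, 173, 172, 173, 173, 172, 172, 173, 172, 173, 172, 173, 172]
[array([0.4539, 0.0679, 0.024 ]), array([0.4537, 0.234 , 0.024 ])] [[173.  259. ]
 [377.2 259.2]]
```

The pan is square and centred on the dosing mark (side gaps 10.2 and 10.6 px, front gap equal on both sides). Release, rise, and locate the plunger cap numerically.

```bash
python3 -m pendant '[{"dp":[0,0,0],"turn":0,"jaw":0.35},{"dp":[0,0,0],"turn":0,"jaw":0.35},{"dp":[0,0,-0.03],"turn":0,"jaw":0.35},{"dp":[0,0,-0.08],"turn":0,"jaw":0.35},{"dp":[0,0,-0.13],"turn":0,"jaw":0.2},{"dp":[0,0,-0.18],"turn":0,"jaw":0},{"dp":[0,0,-0.22],"turn":0,"jaw":0},{"dp":[0,0,-0.225],"turn":0,"jaw":0},{"dp":[0,0,-0.225],"turn":0,"jaw":0}]'
python3 - <<'E'
from h import *
s=bot.get_state(); print(s['tcp_pos'],s['gripper_width'])
for f,n,zz,box in(('t16','top',.288,(195,195,240,225)),('w16','wrist',.288,None),('s16','scene',.288,(185,130,225,165))):
    im,cm=snap(n,f); g=cv2.cvtColor(im,6); 
    p=proj(cm,[[.567,.15,.288]])[0]; x0,y0,x1,y1=box or (int(max(0,p[0]-60)),int(max(0,p[1]-50)),int(p[0]+60),int(p[1]+50))
    m=(g[y0:y1,x0:x1]<45).astype(np.uint8); N,l,st,ce=cv2.connectedComponentsWithStats(m)
    print(n,p,[(st[i].tolist(),(ce[i]+[x0,y0]).round(1).tolist(),onz(cm,ce[i]+[x0,y0],zz).tolist()) for i in range(1,N) if st[i,4]>40])
im,cm=load('t13'); g=cv2.cvtColor(im,6); m=(g[195:225,195:240]<45).astype(np.uint8); N,l,st,ce=cv2.connectedComponentsWithStats(m)
print([(st[i].tolist(),onz(cm,ce[i]+[195,195],.288).tolist()) for i in range(1,N) if st[i,4]>30])
E
```

```text
clock: 32.55
tcp_pos: [0.4232, 0.1512, 0.3411]
eef_rot: [[-1.0, -0.0, 0.002], [-0.0, 1.0, 0.0], [-0.002, 0.0, -1.0]]
ft_force: [-0.6, -0.4, -0.6]
gripper_width: 0.0001
grip_force: 0.0
[0.42320786 0.15123619 0.34112819] 7.689680175537088e-05
top [215.3 210.3] [([13, 10, 16, 12, 143], [215.3, 210.6], [0.5659, 0.1499, 0.288])]
wrist [273.7 415.8] [([0, 0, 120, 55, 6600], [272.5, 392.0], [0.544, 0.1491, 0.288])]
scene [205.8 145.3] [([14, 13, 12, 10, 90], [204.6, 147.0], [0.5581, 0.1484, 0.288])]
[([15, 10, 13, 12, 123], [0.5664, 0.1482, 0.288])]
```

```bash
python3 -m pendant '[{"dp":[-0.05,0,0],"turn":0,"jaw":0},{"dp":[-0.1,-0.001,0],"turn":0,"jaw":0},{"dp":[-0.142,-0.001,0],"turn":0,"jaw":0},{"dp":[-0.142,-0.001,0],"turn":0,"jaw":0},{"dp":[-0.142,-0.001,0.02],"turn":0,"jaw":0},{"dp":[-0.142,-0.001,0.034],"turn":0,"jaw":0},{"dp":[-0.142,-0.001,0.042],"turn":0,"jaw":0},{"dp":[-0.142,-0.001,0.05],"turn":0,"jaw":0},{"dp":[-0.142,-0.001,0.05],"turn":0,"jaw":0}]'
python3 -m pendant '[{"dp":[0,0,0.004],"turn":0,"jaw":0},{"dp":[0,0,0.008],"turn":0,"jaw":0},{"dp":[0,0,0.010],"turn":0,"jaw":0},{"dp":[0,0,0.010],"turn":0,"jaw":0}]'
```

```text
clock: 33.6
tcp_pos: [0.5642, 0.1502, 0.2898]
eef_rot: [[-1.0, -0.0, -0.001], [-0.0, 1.0, -0.0], [0.001, -0.0, -1.0]]
ft_force: [-1.6, -0.2, 2.7]
gripper_width: -0.0001
grip_force: 1.7
clock: 34.0
tcp_pos: [0.5646, 0.1502, 0.2813]
eef_rot: [[-1.0, -0.001, 0.001], [-0.001, 1.0, 0.0], [-0.001, 0.0, -1.0]]
ft_force: [-5.6, -1.5, 11.5]
gripper_width: 0.0002
grip_force: 5.9
```

Now in the second stage (11.5 N at z 0.281); press to the hard bottom.

```bash
python3 -m pendant '[{"dp":[0,0,0.003],"turn":0,"jaw":0},{"dp":[0,0,0.005],"turn":0,"jaw":0},{"dp":[0,0,0.005],"turn":0,"jaw":0}]'
python3 -m pendant '[{"dp":[0,0,0.002],"turn":0,"jaw":0},{"dp":[0,0,0.002],"turn":0,"jaw":0}]'
```

```text
clock: 34.3
tcp_pos: [0.5648, 0.1502, 0.2786]
eef_rot: [[-1.0, -0.001, 0.004], [-0.001, 1.0, 0.0], [-0.004, 0.0, -1.0]]
ft_force: [-10.8, -3.0, 32.5]
gripper_width: 0.0002
grip_force: 15.9
clock: 34.5
tcp_pos: [0.565, 0.1503, 0.2783]
eef_rot: [[-1.0, -0.001, 0.007], [-0.001, 1.0, 0.001], [-0.007, 0.001, -1.0]]
ft_force: [-14.4, -2.9, 50.3]
gripper_width: -0.0002
grip_force: 24.9
```

Hard bottom reached (50 N, no further travel). Back fully up, then two more strokes, a little lighter.

```bash
python3 -m pendant '[{"dp":[0,0,-0.02],"turn":0,"jaw":0},{"dp":[0,0,-0.045],"turn":0,"jaw":0},{"dp":[0,0,-0.045],"turn":0,"jaw":0},{"dp":[0,0,-0.045],"turn":0,"jaw":0},{"dp":[0,0,-0.03],"turn":0,"jaw":0},{"dp":[0,0,-0.018],"turn":0,"jaw":0},{"dp":[0,0,-0.008],"turn":0,"jaw":0},{"dp":[0,0,-0.003],"turn":0,"jaw":0},{"dp":[0,0,-0.001],"turn":0,"jaw":0},{"dp":[0,0,-0.001],"turn":0,"jaw":0}]'
python3 -m pendant '[{"dp":[0,0,-0.02],"turn":0,"jaw":0},{"dp":[0,0,-0.045],"turn":0,"jaw":0},{"dp":[0,0,-0.045],"turn":0,"jaw":0},{"dp":[0,0,-0.045],"turn":0,"jaw":0},{"dp":[0,0,-0.03],"turn":0,"jaw":0},{"dp":[0,0,-0.018],"turn":0,"jaw":0},{"dp":[0,0,-0.008],"turn":0,"jaw":0},{"dp":[0,0,-0.003],"turn":0,"jaw":0},{"dp":[0,0,0],"turn":0,"jaw":0},{"dp":[0,0,0],"turn":0,"jaw":0}]'
python3 -m pendant '[{"dp":[0,0,-0.02],"turn":0,"jaw":0},{"dp":[0,0,-0.06],"turn":0,"jaw":0},{"dp":[0,0,-0.07],"turn":0,"jaw":0},{"dp":[0.05,0,-0.07],"turn":0,"jaw":0},{"dp":[0.1,0,-0.07],"turn":0,"jaw":0},{"dp":[0.142,0,-0.07],"turn":0,"jaw":0.35},{"dp":[0.142,0,-0.04],"turn":0,"jaw":0.35},{"dp":[0.142,0,0],"turn":0,"jaw":0.35},{"dp":[0.142,0,0.03],"turn":0,"jaw":0.35},{"dp":[0.142,0,0.03],"turn":0,"jaw":0.35}]'
python3 - <<'E'
from h import *
s=bot.get_state(); print(s['tcp_pos'],np.round(s['eef_rot'],4).tolist())
im,cm=snap('wrist','w17'); g=cv2.cvtColor(im,6); im2,_=snap('top','t17')
for v in(180,195,210,225): 
  r=g[v]; print(v,[(u,int(r[u])) for u in range(250,305,2)])
print(proj(cm,[[.3939,.1513,.136],[.459,.1513,.136],[.4565,.07,.024],[.4565,.232,.024]]))
for u in(230,250,305,325): print(u,g[190:245,u].tolist())
E
```

```text
clock: 35.5
tcp_pos: [0.5655, 0.1503, 0.2783]
eef_rot: [[-1.0, -0.001, 0.007], [-0.001, 1.0, 0.001], [-0.007, 0.001, -1.0]]
ft_force: [-9.1, -1.7, 48.7]
gripper_width: 0.0001
grip_force: 24.3
clock: 36.5
tcp_pos: [0.5653, 0.1502, 0.2783]
eef_rot: [[-1.0, -0.001, 0.007], [-0.001, 1.0, 0.001], [-0.007, 0.001, -1.0]]
ft_force: [-9.9, -1.4, 54.3]
gripper_width: -0.0001
grip_force: 26.4
clock: 37.5
tcp_pos: [0.4203, 0.1498, 0.2407]
eef_rot: [[-1.0, -0.0, -0.007], [-0.0, 1.0, -0.001], [0.007, -0.001, -1.0]]
ft_force: [-0.7, 0.7, 0.1]
gripper_width: 0.0301
grip_force: 0.0
[0.4203431  0.14975354 0.24066352] [[-1.0, -0.0005, -0.0069], [-0.0005, 1.0, -0.0011], [0.0069, -0.0011, -1.0]]
180 [(250, 132), (252, 135), (254, 159), (256, 158), (258, 153), (260, 153), (262, 152), (264, 153), (266, 153), (268, 153), (270, 155), (272, 162), (274, 162), (276, 162), (278, 163), (280, 163), (282, 163), (284, 162), (286, 163), (288, 162), (290, 162), (292, 162), (294, 162), (296, 163), (298, 163), (300, 162), (302, 163), (304, 163)]
195 [(250, 152), (252, 149), (254, 209), (256, 235), (258, 234), (260, 234)
[... 1292 characters left out ...]
149, 148, 148, 148, 150, 151, 149, 152, 153, 152, 149, 148, 134, 99, 75, 71, 72, 96, 131, 133, 110, 93, 89, 90, 90, 90, 89, 88, 90, 89, 89, 89, 91, 90, 89, 89, 88, 87, 87, 89, 88, 89]
305 [233, 233, 232, 230, 232, 235, 235, 233, 232, 232, 233, 233, 232, 231, 229, 231, 234, 235, 234, 233, 235, 235, 235, 234, 233, 218, 157, 106, 94, 101, 147, 209, 188, 130, 98, 93, 93, 93, 93, 93, 94, 92, 92, 92, 92, 92, 91, 91, 90, 90, 90, 90, 91, 91, 89]
325 [233, 234, 233, 232, 234, 236, 237, 236, 234, 233, 234, 234, 234, 233, 232, 235, 237, 237, 235, 235, 236, 237, 236, 237, 236, 223, 159, 106, 97, 100, 145, 209, 192, 136, 100, 93, 95, 96, 96, 94, 93, 94, 94, 94, 94, 93, 93, 92, 92, 92, 92, 93, 92, 91, 92]
```

Pan unmoved (fin at u=277, where predicted). Re-grip the fin.

```bash
python3 -m pendant '[{"dp":[-0.001,0.001,0.03],"turn":0,"jaw":0.4},{"dp":[-0.001,0.001,0.07],"turn":0,"jaw":0.4},{"dp":[-0.001,0.001,0.1],"turn":0,"jaw":0.4},{"dp":[-0.001,0.001,0.124],"turn":0,"jaw":0.4},{"dp":[-0.001,0.001,0.124],"turn":0,"jaw":0.4},{"dp":[-0.001,0.001,0.124],"turn":0,"jaw":0.2},{"dp":[-0.001,0.001,0.124],"turn":0,"jaw":0},{"dp":[-0.001,0.001,0.124],"turn":0,"jaw":0},{"dp":[-0.001,0.001,0.124],"turn":0,"jaw":0}]' 50
python3 - <<'E'
from h import *
s=bot.get_state(); print(s['tcp_pos'],np.round(s['eef_rot'],4).tolist(), tool([s['tcp_pos'][0]-.001,-.0175,s['tcp_pos'][2]]))
im,cm=snap('wrist','w18'); g=cv2.cvtColor(im,6)
for u in(190,205,345,360): print(u,g[245:275,u].tolist())
E
```

```text
clock: 38.5
tcp_pos: [0.425, 0.1513, 0.1222]
eef_rot: [[-1.0, -0.0, 0.003], [-0.0, 1.0, 0.0], [-0.003, 0.0, -1.0]]
ft_force: [-1.3, -0.9, 7.6]
gripper_width: 0.0136
grip_force: 50.2
[0.42502578 0.15129991 0.12220344] [[-1.0, -0.0003, 0.003], [-0.0003, 1.0, 0.0004], [-0.003, 0.0004, -1.0]] [ 1.000e-03 -1.688e-01 -1.000e-04]
190 [143, 141, 139, 142, 139, 114, 82, 66, 63, 64, 64, 65, 85, 124, 134, 113, 90, 84, 81, 82, 83, 82, 83, 83, 82, 84, 83, 83, 82, 82]
205 [143, 140, 139, 142, 138, 116, 82, 66, 65, 65, 63, 64, 87, 125, 137, 119, 95, 82, 82, 82, 82, 82, 81, 80, 82, 81, 80, 80, 80, 79]
345 [231, 230, 230, 231, 229, 190, 129, 100, 99, 98, 97, 98, 143, 203, 185, 137, 110, 96, 89, 89, 90, 90, 89, 91, 90, 88, 89, 89, 87, 87]
360 [231, 230, 231, 232, 229, 190, 129, 100, 99, 99, 98, 98, 142, 213, 232, 207, 146, 98, 89, 91, 91, 91, 91, 92, 90, 90, 90, 90, 89, 88]
```

Gripped, pan still well placed. Slide -y by 0.169 to the soak plate.

```bash
python3 -m pendant '[{"dp":[0,-0.004,0],"turn":0,"jaw":0},{"dp":[0,-0.012,0],"turn":0,"jaw":0},{"dp":[0,-0.022,0],"turn":0,"jaw":0},{"dp":[0,-0.034,0],"turn":0,"jaw":0},{"dp":[0,-0.046,0],"turn":0,"jaw":0},{"dp":[0,-0.058,0],"turn":0,"jaw":0},{"dp":[0,-0.07,0],"turn":0,"jaw":0},{"dp":[0,-0.082,0],"turn":0,"jaw":0},{"dp":[0,-0.094,0],"turn":0,"jaw":0},{"dp":[0,-0.106,0],"turn":0,"jaw":0}]'
python3 -m pendant '[{"dp":[0,-0.012,0],"turn":0,"jaw":0},{"dp":[0,-0.024,0],"turn":0,"jaw":0},{"dp":[0,-0.036,0],"turn":0,"jaw":0},{"dp":[0,-0.048,0],"turn":0,"jaw":0},{"dp":[0,-0.056,0],"turn":0,"jaw":0},{"dp":[0,-0.061,0],"turn":0,"jaw":0},{"dp":[0,-0.063,0],"turn":0,"jaw":0},{"dp":[0,-0.063,0],"turn":0,"jaw":0}]'
python3 - <<'E'
from h import *
s=bot.get_state(); print(s['tcp_pos'],np.round(s['eef_rot'],4).tolist())
im,cm=snap('wrist','w19'); g=cv2.cvtColor(im,6)
for u in(190,205,345,360): print(u,g[245:275,u].tolist())
for v in(254,256,262,266,270): print(v,'L',list(enumerate(g[v,150:195].tolist(),150)),'R',list(enumerate(g[v,355:400].tolist(),355)))
E
```

```text
clock: 39.55
tcp_pos: [0.4253, 0.0452, 0.1222]
eef_rot: [[-1.0, -0.001, 0.004], [-0.001, 1.0, 0.001], [-0.004, 0.001, -1.0]]
ft_force: [0.8, 5.7, 7.2]
gripper_width: 0.0135
grip_force: 50.0
clock: 40.35
tcp_pos: [0.4254, -0.018, 0.1222]
eef_rot: [[-1.0, -0.001, 0.004], [-0.001, 1.0, 0.0], [-0.004, 0.0, -1.0]]
ft_force: [0.5, 3.3, 6.7]
gripper_width: 0.0129
grip_force: 50.1
[ 0.42535895 -0.01800619  0.12220701] [[-1.0, -0.0007, 0.0037], [-0.0007, 1.0, 0.0002], [-0.0037, 0.0002, -1.0]]
190 [124, 123, 122, 121, 121, 124, 127, 121, 99, 71, 58, 58, 59, 57, 64, 85, 85, 77, 73, 74, 75, 74, 74, 72, 75, 73, 72, 72, 72, 72]
205 [127, 127, 125, 123, 126, 128, 130, 126, 102, 73, 57, 55, 56, 55, 58, 67, 74, 77, 72, 72, 73, 73, 72, 72, 73, 72, 72, 72, 71, 71]
345 [211, 210, 210, 207, 208, 210, 214, 211, 170, 115, 88, 89, 89, 86, 76, 74, 84, 86, 83, 82, 82, 82, 81, 81, 81, 80, 81, 80, 79, 80]
360 [213, 211, 210, 210, 211, 212, 215, 211, 170, 115, 91, 90, 90, 87, 77, 77, 85, 85, 84, 83, 83, 83, 84, 83, 83, 81, 83, 82, 82, 81]
254 L [(150, 59), (151, 58), (152, 59), (153, 59), (154, 56), (155, 59), (
[... 4408 characters left out ...]
178, 74), (179, 75), (180, 74), (181, 74), (182, 74), (183, 74), (184, 73), (185, 74), (186, 75), (187, 74), (188, 74), (189, 74), (190, 73), (191, 75), (192, 73), (193, 73), (194, 73)] R [(355, 83), (356, 81), (357, 82), (358, 82), (359, 82), (360, 81), (361, 82), (362, 82), (363, 82), (364, 82), (365, 82), (366, 84), (367, 83), (368, 84), (369, 84), (370, 84), (371, 83), (372, 85), (373, 87), (374, 89), (375, 91), (376, 88), (377, 98), (378, 146), (379, 185), (380, 162), (381, 108), (382, 87), (383, 90), (384, 90), (385, 89), (386, 91), (387, 120), (388, 176), (389, 207), (390, 210), (391, 208), (392, 208), (393, 207), (394, 207), (395, 208), (396, 208), (397, 209), (398, 208), (399, 208)]
```

```bash
python3 - <<'E'
from h import *
im,cm=load('w19'); print(proj(cm,[[.4565,-.018,.024],[.4565,-.099,.024],[.4565,.063,.024]]))
print(onz(cm,(275.6,256),.024),onz(cm,(175.5,256),.024),onz(cm,(375.7,256),.024))
im,cm=load('w15'); print(onz(cm,(276.3,256),.024))
E
```

```text
[[275.3 254.5]
 [175.2 254.3]
 [375.4 254.6]]
[ 0.4578 -0.0178  0.024 ] [ 0.458  -0.0989  0.024 ] [0.4577 0.0634 0.024 ]
[0.4538 0.152  0.024 ]
```

Soak mark centre y = -0.0178 and the fin is at -0.0180. The front gap (≈6.2 mm, 6 ideal) is equal on both sides. Release, retreat, and check from above.

```bash
python3 -m pendant '[{"dp":[0,0,0],"turn":0,"jaw":0.35},{"dp":[0,0,0],"turn":0,"jaw":0.35},{"dp":[0,0,-0.03],"turn":0,"jaw":0.35},{"dp":[0,0,-0.08],"turn":0,"jaw":0.35},{"dp":[0,0,-0.13],"turn":0,"jaw":0.35},{"dp":[0.02,0,-0.17],"turn":0,"jaw":0.35},{"dp":[0.02,0,-0.17],"turn":0,"jaw":0.35},{"dp":[0.02,0,-0.17],"turn":0,"jaw":0.35}]'
python3 - <<'E'
from h import *
im,cm=snap('wrist','w20'); g=cv2.cvtColor(im,6); t,ct=snap('top','t20'); gt=cv2.cvtColor(t,6)
print(bot.get_state()['tcp_pos'],proj(cm,[[.4565,-.099,.024],[.4565,.063,.024],[.4625,-.093,.024],[.4625,.057,.024],[.4625,-.093,.114],[.4625,.057,.114],[.6125,.057,.114]]))
p=proj(cm,[[.4565,.04,.024],[.4565,-.07,.024]])
for u,v in p.astype(int): print('front',u,v,g[v-8:v+14,u].tolist())
for X in(.48,.50):
    for y in(-.093,.057):
        u,v=proj(cm,[[X,y,.114]])[0].astype(int); print('side rim',X,y,u,v,g[v,u-22:u+23].tolist())
for X in(.50,.54,.58):
    a=proj(ct,[[X,.07,.114]])[0].round().astype(int); b=proj(ct,[[X,-.105,.114]])[0].round().astype(int); print('top',X,a[0],a[1],gt[a[1],a[0]-3:b[0]+4].tolist())
# bright ring-like pixels (springs) outside pan on deck/worktop: difference w.r.t. before
t0,_=load('t13'); d=cv2.absdiff(gt,cv2.cvtColor(t0,6)); N,l,st,ce=cv2.connectedComponentsWithStats((d>40).astype(np.uint8))
print([(st[i].tolist(),onz(ct,ce[i],.024)[:2].tolist()) for i in range(1,N) if st[i,4]>25])
E
```

```text
clock: 41.2
tcp_pos: [0.4041, -0.0179, 0.2912]
eef_rot: [[-1.0, -0.0, 0.002], [-0.0, 1.0, -0.001], [-0.002, -0.001, -1.0]]
ft_force: [0.5, 0.7, -0.8]
gripper_width: 0.0299
grip_force: 0.0
[ 0.40376467 -0.01781408  0.28969034] [[216.  217.4]
 [334.5 217.5]
 [220.6 221.5]
 [329.9 221.7]
 [206.3 247.3]
 [344.3 247.5]
 [336.3 360.8]]
front 317 217 [218, 218, 219, 219, 218, 218, 222, 211, 155, 101, 87, 83, 91, 92, 90, 88, 89, 89, 88, 87, 87, 89]
front 237 217 [133, 134, 134, 134, 132, 133, 135, 125, 94, 70, 66, 69, 76, 82, 83, 82, 81, 82, 82, 83, 81, 82]
side rim 0.48 -0.093 207 262 [184, 142, 132, 133, 134, 134, 134, 134, 134, 134, 133, 133, 134, 133, 133, 133, 132, 133, 133, 133, 131, 125, 137, 158, 166, 146, 117, 104, 100, 101, 99, 90, 79, 66, 56, 49, 48, 47, 48, 48, 47, 49, 61, 76, 82]
side rim 0.48 0.057 343 262 [85, 80, 69, 55, 53, 53, 55, 54, 54, 55, 56, 62, 69, 75, 77, 79, 77, 77, 87, 113, 141, 159, 165, 174, 194, 211, 213, 212, 212, 213, 213, 213, 214, 214, 214, 215, 215, 215, 216, 217, 216, 216, 217, 217, 217]
side rim 0.5 -0.093 208 278 [181, 139, 129, 131, 131, 132, 131, 131, 
[... 1084 characters left out ...]
 136, 124, 101, 98, 111, 113, 95, 91, 97, 95, 93, 109, 115, 105, 98, 108, 103, 74, 48, 60, 87, 104, 111, 110]
[([261, 203, 30, 40, 150], [0.5678, -0.0729]), ([228, 205, 131, 82, 5303], [0.4093, -0.1102]), ([260, 206, 27, 34, 385], [0.5424, -0.0243]), ([382, 233, 49, 54, 1214], [0.4112, -0.5554]), ([342, 242, 16, 7, 69], [0.462, -0.3313]), ([350, 260, 31, 26, 472], [0.3538, -0.3855]), ([228, 324, 20, 8, 93], [0.1414, 0.0932]), ([273, 325, 31, 47, 487], [0.098, -0.1269]), ([208, 328, 25, 48, 320], [0.0439, 0.1638]), ([268, 339, 11, 10, 36], [0.0786, -0.0424]), ([265, 348, 18, 22, 177], [0.0261, -0.0435]), ([133, 367, 57, 45, 946], [-0.0994, 0.3748]), ([293, 374, 10, 21, 98], [-0.08, -0.1374])]
```

```bash
python3 - <<'E'
from h import *
for f in('w13','w20'):
    im,cm=load(f); g=cv2.medianBlur(cv2.cvtColor(im,6),3)
    y=-.1863 if f=='w13' else -.018; xc=.530 if f=='w13' else .5375
    q=proj(cm,[[xc-.07,y-.07,.114],[xc+.07,y+.07,.114]]).astype(int); x0,x1=sorted(q[:,0]); y0,y1=sorted(q[:,1])
    c=cv2.HoughCircles(g[y0:y1,x0:x1],cv2.HOUGH_GRADIENT,1,25,param1=120,param2=14,minRadius=14,maxRadius=24)
    print(f,(x0,y0,x1,y1),None if c is None else [(np.round(k+[x0,y0,0],0).tolist(),onz(cm,k[:2]+[x0,y0],.132).tolist()) for k in c[0][:4]])
    for yo in(-.05,-.04,-.03,.03,.04,.05): print(yo,[int(np.std([g[tuple(proj(cm,[[xc+t,y+yo,.06]])[0].astype(int)[::-1])] for t in np.linspace(-.055,.05,50)]))],end=' ')
    print()
E
```

```text
w13 (np.int64(185), np.int64(228), np.int64(312), np.int64(343)) [([250.0, 264.0, 21.0], [0.4908, -0.1882, 0.132]), ([258.0, 328.0, 17.0], [0.5654, -0.179, 0.132]), ([258.0, 288.0, 18.0], [0.5179, -0.1801, 0.132]), ([258.0, 240.0, 17.0], [0.4646, -0.1791, 0.132])]
-0.05 [50] -0.04 [35] -0.03 [25] 0.03 [20] 0.04 [17] 0.05 [15] 
w20 (np.int64(211), np.int64(251), np.int64(332), np.int64(357)) [([276.0, 284.0, 18.0], [0.4973, -0.0167, 0.132]), ([280.0, 328.0, 14.0], [0.5522, -0.0121, 0.132]), ([280.0, 354.0, 21.0], [0.5872, -0.013, 0.132])]
-0.05 [29] -0.04 [40] -0.03 [23] 0.03 [18] 0.04 [26] 0.05 [27]
```

The upright rings are still found in the pan, the pan sits squarely on the soak mark, and the gripper is clear. Handing in.

```bash
python3 -c "from rig import bot; print(bot.hand_in())"
```

```text
the job is handed in; nothing more can be done
None
```

I finished and handed in the job: all four springs went into the pan, the pump got three full strokes and the pan sits squarely on the soaking plate. I broke the 14-picture limit by viewing 16, so the last checks of pan and springs were numeric only, and the pan had shifted about 9 mm on the loading mark before I re-gripped it.

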